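# Refit the thermostat knob of the glaze warmer

### The arm

A 6-joint arm with a two-finger parallel gripper is mounted at the origin on the work surface; the furniture and walls round the work are solid. World frame = base frame: x ahead of the robot, y to its left, z up, the work surface at z = 0. Lengths are in mm, angles in rad, forces in N, time in s.
With the tool pointing down it reaches from about 300 to 775 mm from the base axis. Payload 14.6 kg.
Tool frame: the origin (TCP) lies at the very end of the fingers, on their centre line; the grasp point (between the pads) lies 19 mm behind it; z points along the fingers, y is the line along which they close (so a half turn about z gives the same grasp; the last joint's range is limited). The gripper opens to 94 mm and grips with 3 to 60 N. Pads are 16 mm wide; open, the fingers measure 119 mm over their backs; the gripper's body (75 mm by 177 mm) begins 78 mm behind the grasp point.
Start: joints at [-1.295, 0.3, 1.521, -0, 1.321, -0.067], TCP at [184.862, -517.991, 169.346] pointing down, gripper open.
Joint ranges: [-3.03, 3.03], [-0.79, 2.21], [0.23, 2.52], [-1.04, 4.18], [0, 3.07], [-2.55, 2.55]. Speed limits (rad/s): [2.22, 2.22, 2.57, 3.14, 3.14, 3.14].

### API

Orientations are given as [roll, pitch, yaw] about the fixed x, y, z axes, in that order (R = Rz(yaw) Ry(pitch) Rx(roll)).
In Python, from cell import manip, camera, get_calibration gives the robot as it stands.
- The arm moves only by the tool arm_command, never from a script. Its argument "targets" is a list of rows, each an object of numbers: "hand": the opening, from -1 (shut) to 1 (fully open), so that 0 is half open; "x", "y", "z": the shift along the tool's x, y, z in m; "yaw": the turn about the tool's z in rad. In form: [{"hand": .., "x": .., "y": .., "z": .., "yaw": ..}, ...]. A call has 1 to 10 rows; each row shifts and turns the commanded pose from where the row before left it, along the tool's axes as they then stand; what a row does not reach is not made up. A row lasts 1/10 s, in which the tool goes at most 50 mm and 8.59 degrees, less where a joint would pass 70% of its speed; a pose out of reach is approached as far as the arm can. A call is refused whole if a number of a shift passes 0.05 or a number of a turn 0.15, either way. A call with a gripper value outside its range is refused whole. The fingers move at their own pace and stop on an object; "newtons" is the grip in N (left out, the last holds). Time passes only in rows, so rows that do not move let the fingers close. It gives the time, the measured TCP pose, the force, the opening and the grip force at its end, in the units of the state.
- manip.read_state(): the state, without advancing time (a new reading comes with each control period).
- camera(name): name is "scene" or "side" or "wrist"; returns the picture (400x640x3 uint8, red, green, blue); there is no depth.
- get_calibration(name): a dict with "K" (3x3 intrinsics, pixels), "dist_coeffs" ([k1, k2, p1, p2, k3] as OpenCV has them; the pictures are not rectified), "cam_to_world" (4x4, takes a point from camera to world coordinates). Camera axes: x right, y up, looking along -z (the intrinsics and any distortion apply to the point x, -y, -z); pixel columns grow to the right and rows downward; lengths in mm; the calibration is good to about 2 mm. A picture is of the moment at which its call begins: read the wrist's pose just before it. get_calibration takes no time and is no camera call; for the wrist camera it gives the pose at the moment of the call.
- manip.sign_off(): hands the job in; it is judged then, once.
The state is a dict: "clock": time; "joints": joint angles; "qd": joint speeds; "effort": joint torques, N m; "eef_pos": TCP position; "eef_rot": TCP orientation; "wrist_force": force on the tool from outside, world axes, zero at the start; "moment": the same for the moment, N m; "finger_gap": finger opening in mm; "finger_force": force on a finger pad.
Only numpy, scipy, OpenCV 4.12 (cv2) and the standard library are available. Lean on these libraries where they do the work, as an engineer would, in place of code of your own. Each camera call takes 0.05 s, during which the arm holds its last target. There are 200 camera calls.

### The job

The thermostat knob of the glaze warmer was pulled off for cleaning and stands on the bench. Push it back onto the spindle with the two flats in the warmer's sloping panel, pressing lightly while you slowly turn it until it drops fully home (never force it), and leave it there with its pointer turned to the long white mark. Leave the timer and the portion cup where they are.

Things in the scene. Friction and masses are not known exactly. Their poses are not given: they have to be found in the camera images.
- knob: black appliance knob, 68 mm wide, 48 mm high, 90 g, standing on its skirt. Origin: centre of its underside, z up. Skirt: disc 22 mm high, radius 34 mm at the foot, 30 mm on top. On it a grip bar 20 mm wide (along y), z = 22 to 48 mm, flanks parallel from x = -26 to +21 mm, narrowing to a pointer nose at x = +33 mm (white line on top): +x is the pointer. Pick it up by the bar's flanks
- bore (a point): centre of the mouth of the bore in the knob's underside (the knob's origin and axes). The bore is 17.2 mm wide and 22 mm deep, its mouth bevelled by 2.5 mm. Its first 9 mm are round; deeper in, two flats (across x, 3.5 mm either side of the axis, lower edges bevelled) narrow it to a slot 7 mm wide that runs along y
- pointer (a point): point at the rim of the knob's foot right under its pointer nose, 34 mm from the knob's axis; axes as the knob
- panel: grey control panel on the front of a fixed steel glaze warmer with two lidded pots (260 wide, 210 deep, 160 mm high). Origin: on the panel's face at the spindle's axis, about 81 mm above the bench. z: outward along the spindle, leaning 35 degrees from vertical towards the robot's side; x: straight up the slope; y: to the left seen from the front. Nothing stands out within 55 mm of the spindle
- spindle_tip (a point): centre of the spindle's end, 24 mm out from the panel's face; axes as the panel. The steel spindle is 16 mm thick with two flats, 6 mm apart, along its whole length; end bevelled 1 mm. It turns with 0.08 N m, stays where left, stops at 115 degrees either side of its middle. At the start one flat looks 14 to 55 degrees anticlockwise (seen from the front) of up the slope
- home (a point): where the centre of the knob's underside is when the knob is fully home: on the spindle's axis, 2 mm above the face; axes as the panel. The knob drops home only when its pointer looks the way of that upper flat within about 6 degrees; until then it stops 11 to 15 mm above the face. Then both turn together, with some 5 degrees of play. Put on half a turn wrong, it cannot reach the mark for the stops
- mark (a point): point 34 mm from the spindle's axis, 2 mm above the face, just inside the long white mark, which stands 29 degrees (0.5 rad) clockwise (seen from the front) of up the slope; the other marks are small dots. Site pointer comes here when the knob is home and turned to the mark. Axes as the panel
- timer: round white kitchen timer with a red grip, 62 mm wide, 40 mm high, on the bench; leave alone. Origin: centre of its underside
- portion_cup: lidded brown paper portion cup, 56 mm wide, 32 mm high; leave alone. Origin: centre of its underside

How it is judged (in metres and radians):
On the way:
1. the knob has dropped fully home on the spindle (z of knob in the frame of panel between -0.001 and 0.0045 m and x of knob in the frame of panel between -0.003 and 0.003 m and y of knob in the frame of panel between -0.003 and 0.003 m), for 0.2 s.
At the end, for the whole second after the job is handed in: The knob sits home on the spindle: underside at most 4.5 mm above the panel's face (2 mm when perfect), within 3 mm of the spindle's axis, square to the panel within 7 degrees, its pointer site within 7.8 mm of the mark site (13 degrees, nearer to the mark than to any dot), at rest (all of step 1 and angle between the z axis of knob and the z axis of panel, either way round below 0.12 rad and distance between pointer and mark below 0.0078 m and linear speed of knob below 0.02 m/s); the robot touches nothing.
It fails at once if the timer or the portion cup is moved more than 30 mm (distance of any of timer, portion_cup from where it was at the start of the episode above 0.03 m).
It fails at once if the knob is forced: contact forces of more than 90 N between knob and warmer (contact force between knob and warmer above 90 N).
It also fails if it takes over 53 s, if anything falls off the work surface, if the arm or the gripper's body presses on something with over 40 N, if the wrist force passes 120 N, or if a joint passes its speed limit or range.

## Working session

There is one attempt and no reset: what is moved stays moved. The work goes in short steps, Python scripts to look and compute and a tool call to move; the robot and the scene stay as the last step left them, time stands still between calls to the robot, and variables do not carry over. Pictures are saved under pics/ and viewed, at most 10 in all, crops included, and the job is handed in when it is done.

Besides the shell and the picture viewer there is one more tool, called in YAML: its name, and indented under it one key for each argument. arm_command: Moves the arm, as the interface text tells. Its arguments: {"type":"object","properties":{"targets":{"type":"array"},"newtons":{"type":"number"}},"required":["targets"]}

```bash
mkdir -p pics; python3 - <<'E'
from cell import manip,camera,get_calibration
import cv2,numpy as np
for n in ("scene","side","wrist"):
    c=get_calibration(n); im=camera(n); cv2.imwrite(f"pics/{n}0.png",im[:,:,::-1])
    print(n,np.round(c["K"],1).tolist(),np.round(c["dist_coeffs"],4),np.round(c["cam_to_world"],3).tolist())
s=manip.read_state();print(s)
E
```

```text
scene [[450.3, 0.0, 317.7], [0.0, 450.3, 195.4], [0.0, 0.0, 1.0]] [-0.0175  0.      0.      0.      0.    ] [[0.051, -0.725, 0.687, 1347.001], [0.998, 0.024, -0.05, -41.383], [0.02, 0.688, 0.725, 975.116], [0.0, 0.0, 0.0, 1.0]]
side [[365.6, 0.0, 317.0], [0.0, 365.6, 195.2], [0.0, 0.0, 1.0]] [0.0141 0.     0.     0.     0.    ] [[0.978, 0.142, -0.152, 371.537], [-0.207, 0.594, -0.778, -642.809], [-0.02, 0.792, 0.61, 624.902], [0.0, 0.0, 0.0, 1.0]]
wrist [[354.9, 0.0, 322.2], [0.0, 354.9, 203.4], [0.0, 0.0, 1.0]] [0.0098 0.     0.     0.     0.    ] [[0.336, 0.906, 0.256, 259.426], [-0.942, 0.324, 0.09, -491.444], [-0.001, -0.271, 0.963, 384.153], [0.0, 0.0, 0.0, 1.0]]
{'clock': 0.15, 'joints': array([-1.29459815e+00,  3.00284164e-01,  1.52139717e+00, -1.15089464e-05,
        1.32073659e+00, -6.65621991e-02]), 'qd': array([-0.00014769, -0.00163712, -0.00170413, -0.00108716,  0.00226595,
       -0.00134784]), 'effort': array([ 1.12125264e-03, -5.31959009e+01, -3.52821779e+01,  7.08704232e-02,
        2.36516405e-02, -4.59146202e-05]), 'eef_pos': array([ 184.80123266, -517.78725237,  168.96669743]), 'eef_rot': array([-3.14076846e+00, -4.37678411e-05,  3.42763207e-01]), 'wrist_force': array([0.38956813, 0.10957818, 0.69647048]), 'moment': array([-0.0312014 , -0.00230191,  0.07512501]), 'finger_force': 0.0, 'finger_gap': 94.11443937023724}
```

View pics/scene0.png

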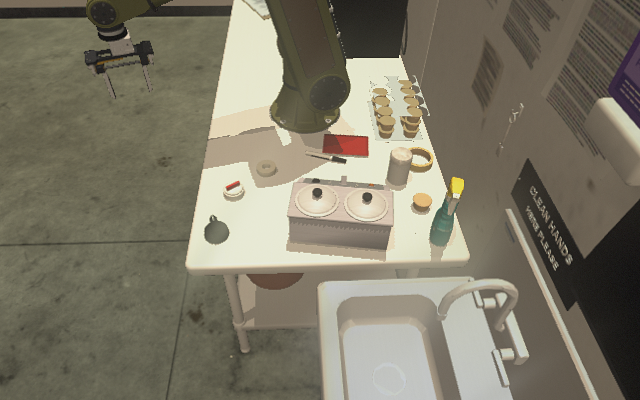

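View pics/side0.png

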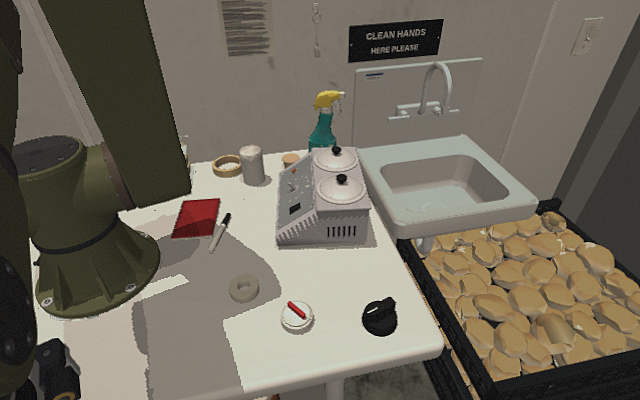

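The scene view shows the knob at (216,230), the timer at (233,188), the cup at (422,201) and the warmer around (340,215), with its panel facing the robot. In the side view the knob is at (380,315) with its pointer to the upper right, and the panel is around (295,195).

```bash
cat > h.py <<'E'
import numpy as np,cv2
from cell import manip,camera,get_calibration
def ray(c,px):
    p=cv2.undistortPoints(np.array([[px]],float),c["K"],np.array(c["dist_coeffs"]))[0,0]
    T=np.array(c["cam_to_world"]);d=T[:3,:3]@[p[0],-p[1],-1]
    return T[:3,3],d/np.linalg.norm(d)
def plane(c,px,z):
    o,d=ray(c,px);return o+d*(z-o[2])/d[2]
def tri(*cp):
    A=0;b=0;L=[]
    for c,px in cp:
        o,d=ray(c,px);M=np.eye(3)-np.outer(d,d);A=A+M;b=b+M@o;L.append((o,M))
    X=np.linalg.solve(A,b);return X,[round(float(np.linalg.norm(M@(X-o))),1) for o,M in L]
def proj(c,X):
    T=np.linalg.inv(np.array(c["cam_to_world"]));p=T[:3,:3]@X+T[:3,3]
    v=np.array([[p[0],-p[1],-p[2]]]);return cv2.projectPoints(v,np.zeros(3),np.zeros(3),c["K"],np.array(c["dist_coeffs"]))[0].ravel()
E
python3 - <<'E'
from h import *
a=cv2.imread("pics/side0.png");b=cv2.imread("pics/scene0.png")
f=lambda im,x,y,w,h,s:cv2.resize(im[y:y+h,x:x+w],None,fx=s,fy=s,interpolation=cv2.INTER_CUBIC)
p1=f(a,265,150,100,100,4);p2=f(a,345,275,75,75,4);p3=f(b,185,195,75,75,4)
cv=np.zeros((600,710,3),np.uint8);cv[:400,:400]=p1;cv[:300,405:705]=p2;cv[300:600,405:705]=p3
cv2.imwrite("pics/c1.png",cv)
c=get_calibration("side");d=get_calibration("scene")
print(plane(c,(380,318),20),plane(d,(216,231),20),tri((c,(380,315)),(d,(216,229))))
E
```

```text
[ 559.03065917 -268.8067179    20.        ] [ 566.1958058  -258.15831559   20.        ] (array([ 560.42387984, -260.40817751,   19.46907003]), [2.0, 2.0])
```

View pics/c1.png

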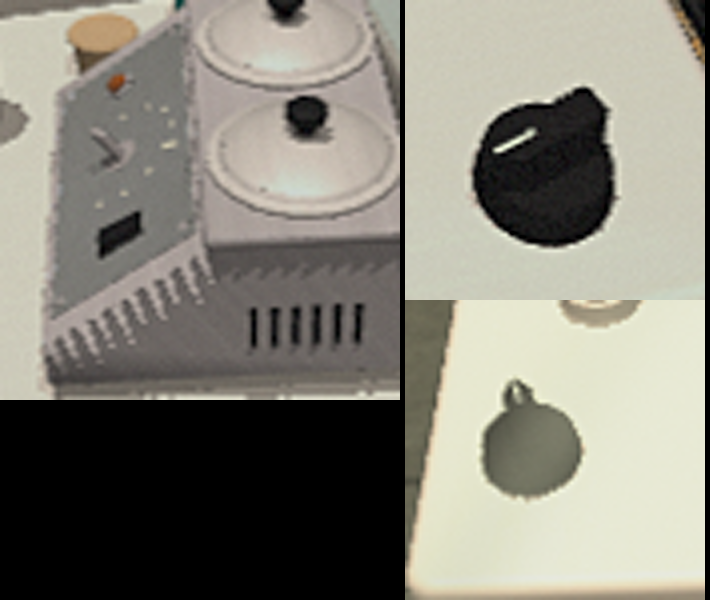

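The side crop shows the spindle standing out at about side (289,183), with the marks and dots to its right. The white line on the bar is at about side (474,311), i.e. its lower-left end. I need a wrist view to settle the pointer direction, so I'm moving over the knob.

arm_command:
  targets:
    - {"z": -0.01,"x": 0.02,"y": -0.005}
    - {"z": -0.01,"x": 0.042,"y": -0.012}
    - {"z": -0.01,"x": 0.042,"y": -0.012}
    - {"x": 0.042,"y": -0.012}
    - {"x": 0.042,"y": -0.012}
    - {"x": 0.042,"y": -0.012}
    - {"x": 0.042,"y": -0.012}
    - {"x": 0.042,"y": -0.012}
    - {"x": 0.042,"y": -0.012}
    - {"x": 0.02,"y": -0.006}

```text
schema error: expected keys hand, x, y, z, yaw
```

```bash
python3 - <<'E'
from h import *
s=manip.read_state();print(s["clock"],s["eef_pos"],s["eef_rot"],s["joints"])
c=get_calibration("wrist");im=camera("wrist");cv2.imwrite("pics/w1.png",im[:,:,::-1]);print(np.array(c["cam_to_world"]).round(3).tolist())
np.save("pics/w1.npy",np.array(c["cam_to_world"]))
print(tri((get_calibration("side"),(289.3,183)),(get_calibration("scene"),(344,179))))
E
```

```text
0.15 [ 184.80123266 -517.78725237  168.96669743] [-3.14076846e+00 -4.37678411e-05  3.42763207e-01] [-1.29459815e+00  3.00284164e-01  1.52139717e+00 -1.15089464e-05
  1.32073659e+00 -6.65621991e-02]
[[0.336, 0.906, 0.256, 259.428], [-0.942, 0.324, 0.09, -491.453], [-0.001, -0.271, 0.963, 384.232], [0.0, 0.0, 0.0, 1.0]]
(array([447.89789944,  97.43547277,  93.00458387]), [2.4, 2.4])
```

View pics/w1.png

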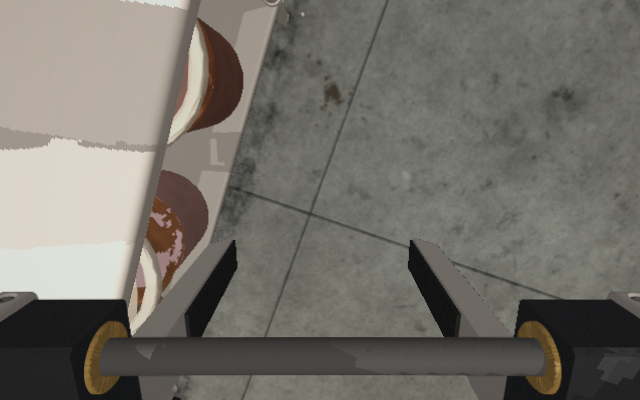

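The wrist view shows only the floor so far, with the fingertips at row 245. Every row needs all five keys.

arm_command:
  targets:
    - {"hand": 1,"yaw": 0,"z": -0.01,"x": 0.025,"y": -0.006}
    - {"hand": 1,"yaw": 0,"z": -0.01,"x": 0.045,"y": -0.012}
    - {"hand": 1,"yaw": 0,"z": -0.01,"x": 0.045,"y": -0.012}
    - {"hand": 1,"yaw": 0,"z": 0,"x": 0.045,"y": -0.012}
    - {"hand": 1,"yaw": 0,"z": 0,"x": 0.045,"y": -0.012}
    - {"hand": 1,"yaw": 0,"z": 0,"x": 0.045,"y": -0.012}
    - {"hand": 1,"yaw": 0,"z": 0,"x": 0.045,"y": -0.012}
    - {"hand": 1,"yaw": 0,"z": 0,"x": 0.045,"y": -0.012}
    - {"hand": 1,"yaw": 0,"z": 0,"x": 0.045,"y": -0.012}
    - {"hand": 1,"yaw": 0,"z": 0,"x": 0.035,"y": -0.012}

```text
clock: 1.2
eef_pos: [543.8, -267.7, 199.0]
eef_rot: [-3.141, 0.0, 0.344]
wrist_force: [-0.1, -0.6, 0.1]
finger_gap: 94.1
finger_force: 0.0
```

```bash
python3 - <<'E'
from h import *
camera("side");camera("side")
s=manip.read_state();print(s["clock"],s["eef_pos"],s["eef_rot"],s["joints"])
c=get_calibration("wrist");im=camera("wrist");cv2.imwrite("pics/w2.png",im[:,:,::-1])
np.save("pics/w2.npy",np.array(c["cam_to_world"]))
E
```

```text
1.3 [ 544.56664462 -266.40654065  198.5544171 ] [-3.14056665e+00  1.63575973e-04  3.46862338e-01] [-5.15661413e-01  4.08528037e-01  1.30743016e+00  5.48909478e-04
  1.42652012e+00  7.08193499e-01]
```

View pics/w2.png

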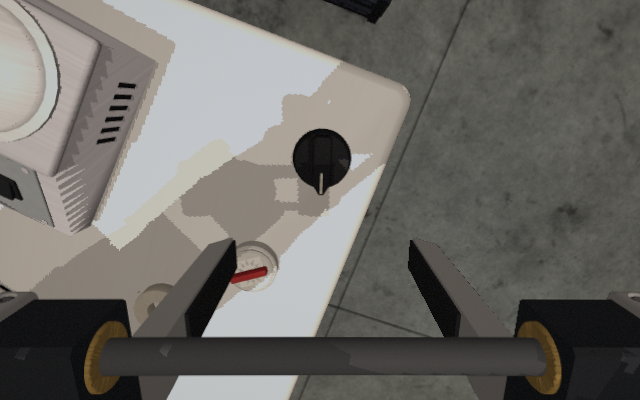

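The wrist view shows the knob at (322,158) with its white line running (320,172)→(321,193), so the pointer looks along tool −x. The timer is at (255,268) and the warmer's side at upper left.

```bash
cat >> h.py <<'E'
def wcal(T):
    c=get_calibration("wrist");c["cam_to_world"]=T;return c
def knob(im):
    g=im.max(2);m=(g<60).astype(np.uint8)
    m[235:]=0
    n,l,st,ce=cv2.connectedComponentsWithStats(m)
    return [(st[i].tolist(),ce[i].round(1).tolist()) for i in range(1,n) if st[i,4]>600],m,l
E
python3 - <<'E'
from h import *
im=cv2.imread("pics/w2.png");c=wcal(np.load("pics/w2.npy"))
B,m,l=knob(im);print(B)
side=cv2.imread("pics/side0.png");sub=(side[285:350,350:410].max(2)<70);y,x=np.nonzero(sub);print("side",x.min()+350,x.max()+350,y.min()+285,y.max()+285)
# line
w=(im[160:200,305:340].min(2)>120).astype(np.uint8)
n,ll,st,ce=cv2.connectedComponentsWithStats(w);print(st.tolist(),ce.tolist())
for z in (0,11,48):print(z,plane(c,(322,158),z))
for z in (40,48):
  a,b=plane(c,(320.5,172),z),plane(c,(321.5,192.5),z);print(a,b,np.arctan2(*(b-a)[1::-1]))
E
```

```text
[([322, 0, 70, 24, 857], [363.2, 7.7]), ([293, 129, 58, 66, 2645], [321.4, 157.8])]
side 362 396 297 336
[[0, 0, 35, 40, 1176], [23, 23, 12, 17, 163], [0, 24, 8, 14, 61]] [[16.08078231292517, 17.171768707482993], [29.12883435582822, 32.331288343558285], [2.3114754098360657, 30.098360655737704]]
0 [ 560.92840247 -259.93621653    0.        ]
11 [ 562.47597673 -259.40036187   11.        ]
48 [ 567.68145379 -257.59794167   48.        ]
[ 551.91527006 -261.57395681   40.        ] [ 531.06920956 -270.23123064   40.        ] -2.747970486319429
[ 553.3540888  -261.10749752   48.        ] [ 532.95413363 -269.57950584   48.        ] -2.747970486319429
```

arm_command:
  targets:
    - {"hand": 1,"x": 0.001,"y": -0.025,"z": -0.02,"yaw": 0}
    - {"hand": 1,"x": 0.001,"y": -0.04,"z": -0.02,"yaw": 0}
    - {"hand": 1,"x": 0.001,"y": -0.045,"z": -0.01,"yaw": 0}
    - {"hand": 1,"x": 0.001,"y": -0.045,"z": 0,"yaw": 0}
    - {"hand": 1,"x": 0.001,"y": -0.045,"z": 0,"yaw": 0}
    - {"hand": 1,"x": 0.001,"y": -0.045,"z": 0,"yaw": 0}
    - {"hand": 1,"x": 0.001,"y": -0.045,"z": 0,"yaw": 0}
    - {"hand": 1,"x": 0.001,"y": -0.043,"z": 0,"yaw": 0}
    - {"hand": 1,"x": 0,"y": 0,"z": 0,"yaw": -0.136}
    - {"hand": 1,"x": 0,"y": 0,"z": 0,"yaw": -0.136}

```text
clock: 2.35
eef_pos: [437.1, 47.0, 249.6]
eef_rot: [3.141, -0.0, 0.621]
wrist_force: [0.5, 0.0, -0.2]
finger_gap: 94.3
finger_force: 0.0
```

arm_command:
  targets:
    - {"hand": 1,"x": 0,"y": 0,"z": 0,"yaw": -0.136}
    - {"hand": 1,"x": 0,"y": 0,"z": 0,"yaw": -0.136}
    - {"hand": 1,"x": 0,"y": 0,"z": 0,"yaw": -0.136}
    - {"hand": 1,"x": 0,"y": 0,"z": 0,"yaw": -0.136}
    - {"hand": 1,"x": 0,"y": 0,"z": 0,"yaw": -0.136}
    - {"hand": 1,"x": 0,"y": 0,"z": 0,"yaw": -0.136}
    - {"hand": 1,"x": 0,"y": 0,"z": 0,"yaw": -0.136}
    - {"hand": 1,"x": 0,"y": 0,"z": 0,"yaw": 0}
    - {"hand": 1,"x": 0,"y": 0,"z": 0,"yaw": 0}

```text
clock: 3.25
eef_pos: [437.6, 46.3, 249.4]
eef_rot: [3.141, 0.0, 1.562]
wrist_force: [-0.6, 1.1, -0.4]
finger_gap: 93.8
finger_force: 0.0
```

```bash
python3 - <<'E'
from h import *
s=manip.read_state();print(s["clock"],s["eef_pos"],s["eef_rot"],s["joints"])
c=get_calibration("wrist");im=camera("wrist");cv2.imwrite("pics/w3.png",im[:,:,::-1])
np.save("pics/w3.npy",np.array(c["cam_to_world"]));print(proj(c,np.array([448,97,95])))
E
```

```text
3.25 [437.56042978  46.25919164 249.38838193] [3.14139376e+00 8.58587840e-05 1.56179995e+00] [ 2.21155492e-02 -4.69636437e-03  1.68434215e+00 -9.25540767e-05
  1.46175073e+00  3.11219825e-02]
[331.8794168  132.01831366]
```

View pics/w3.png

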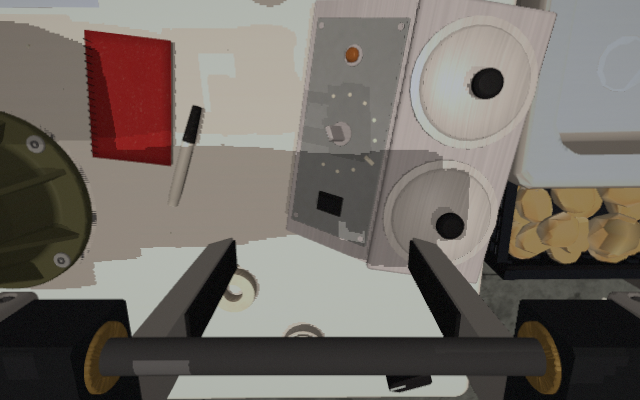

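The wrist view shows the panel with the spindle at about (336,132), its dots around it, the long mark near (369,159), the orange lamp at (353,55) and the display at (330,204). The warmer is turned a little. I'll zoom in on the panel.

```bash
python3 - <<'E'
import cv2
im=cv2.imread("pics/w3.png")
cv2.imwrite("pics/w3c.png",cv2.resize(im[85:185,290:420],None,fx=6,fy=6,interpolation=cv2.INTER_CUBIC))
E
```

```text
(no output)
```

View pics/w3c.png

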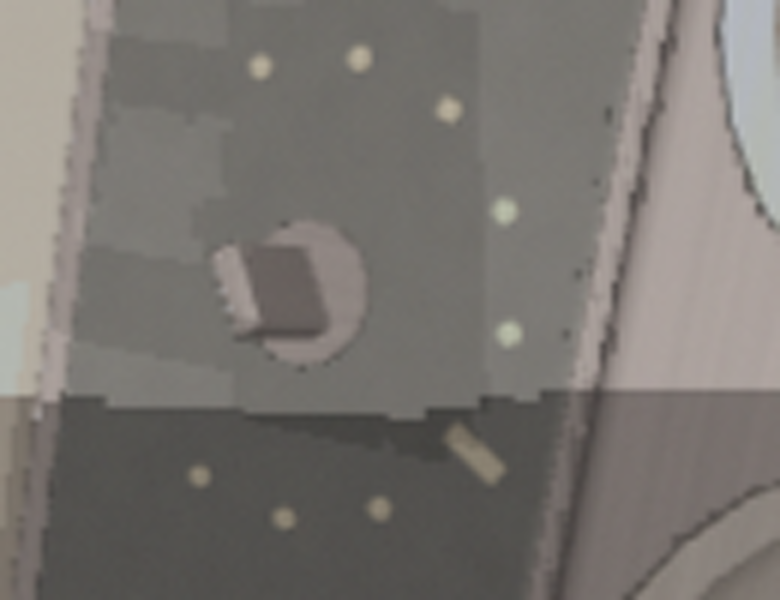

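The crop shows the spindle's end face at about (329.7,133.3) in full-image pixels and its base washer at (340.8,133.8). There are eight dots, and the long mark is at (369,161). The upper flat faces right and a little up, so it is turned anticlockwise.

```bash
cat >> h.py <<'E'
from scipy.optimize import least_squares
def dots(im,guess,r=4):
    g=im.astype(float).sum(2);out=[]
    for x,y in guess:
        x0,y0=int(round(x))-r,int(round(y))-r;p=g[y0:y0+2*r+1,x0:x0+2*r+1];w=np.clip(p-np.median(p)-60,0,None)
        Y,X=np.mgrid[0:2*r+1,0:2*r+1];out.append((x0+(w*X).sum()/w.sum(),y0+(w*Y).sum()/w.sum()))
    return out
def frame(psi):
    h=np.array([np.cos(psi),np.sin(psi),0]);s,c=np.sin(np.radians(35)),np.cos(np.radians(35))
    z=-s*h+c*np.array([0,0,1.]);x=c*h+s*np.array([0,0,1.]);return np.c_[x,np.cross(z,x),z]
def onplane(c,px,O,F):
    o,d=ray(c,px);return F.T@(o+d*((O-o)@F[:,2])/(d@F[:,2])-O)
E
python3 - <<'E'
from h import *
im=cv2.imread("pics/w3.png");c=wcal(np.load("pics/w3.npy"))
G=[(260,67),(359,58),(448,110),(504,211),(509,333),(379,508),(284,518),(199,476)]
D=dots(im,[(290+x/6,85+y/6) for x,y in G]);M=(290+475/6,85+455/6);print(np.round(D,1).tolist())
for z in (76,81,86):
    def f(p):
        O=np.array([p[0],p[1],z]);F=frame(p[2])
        r=[np.hypot(*onplane(c,d,O,F)[:2])-p[3] for d in D]
        m=onplane(c,M,O,F);return r+[30*(np.arctan2(m[1],m[0])+.506)]
    s=least_squares(f,[455,97,-.1,40]);O=np.array([*s.x[:2],z]);F=frame(s.x[2])
    print(z,s.x.round(3),np.abs(s.fun).max(),(O+24*F[:,2]).round(1))
    print("tip px",proj(c,O+24*F[:,2]),"base",proj(c,O), [round(float(np.degrees(np.arctan2(*onplane(c,d,O,F)[1::-1])))) for d in D])
    T=O+24*F[:,2]
    P=[onplane(c,(290+x/6,85+y/6),T,F)[:2].round(1) for x,y in [(222,247),(238,245),(262,325),(235,335)]];print(P)
E
```

```text
[[333.0, 95.7], [349.5, 94.2], [364.3, 102.8], [373.7, 119.7], [374.4, 140.1], [352.8, 169.2], [337.0, 170.9], [322.8, 163.9]]
76 [ 4.58016e+02  9.41350e+01 -1.55000e-01  4.09880e+01] 0.059843421762131754 [444.4  96.3  95.7]
tip px [328.39249668 132.83429438] base [340.7172043  133.26864438] [115, 86, 57, 29, 0, -57, -86, -115]
[array([-2.9,  6.3]), array([0.3, 7.1]), array([ 7.5, -5.1]), array([ 2.4, -7.8])]
81 [ 4.57763e+02  9.45360e+01 -1.55000e-01  4.04610e+01] 0.059150884684996186 [444.2  96.7 100.7]
tip px [328.22316516 132.82811877] base [340.71719222 133.268626  ] [115, 86, 57, 29, 0, -57, -86, -115]
[array([-2.6,  6.2]), array([0.5, 7. ]), array([ 7.6, -5. ]), array([ 2.6, -7.6])]
86 [ 4.5751e+02  9.4937e+01 -1.5500e-01  3.9933e+01] 0.05845606280976057 [443.9  97.1 105.7]
tip px [328.04911566 132.82177197] base [340.71718017 133.2686077 ] [115, 86, 57, 29, 0, -57, -86, -115]
[array([-2.4,  6.2]), array([0.7, 7. ]), array([ 7.7, -5. ]), array([ 2.7, -7.5])]
```

The panel fit is excellent: heading −0.155 rad, residual 0.06 mm, and dots at multiples of 0.5 rad. The upper flat is about 25° anticlockwise. The tool can't tilt, so I'll first squeeze the spindle's flats to square it to the slope. A lower second view first checks the height.

arm_command:
  targets:
    - {"hand": 0,"x": 0.005,"y": 0.002,"z": 0.025,"yaw": 0.07}
    - {"hand": -0.49,"x": 0.005,"y": 0.002,"z": 0.03,"yaw": 0.076}
    - {"hand": -0.49,"x": 0.005,"y": 0.002,"z": 0.02,"yaw": 0}
    - {"hand": -0.49,"x": 0,"y": 0,"z": 0,"yaw": 0}
    - {"hand": -0.49,"x": 0,"y": 0,"z": 0,"yaw": 0}
    - {"hand": -0.49,"x": 0,"y": 0,"z": 0,"yaw": 0}

```text
clock: 3.9
eef_pos: [445.3, 61.1, 175.7]
eef_rot: [3.14, -0.0, 1.42]
wrist_force: [0.1, 0.5, 0.7]
finger_gap: 49.7
finger_force: 0.0
```

```bash
python3 - <<'E'
from h import *
s=manip.read_state();print(s["clock"],s["eef_pos"],s["eef_rot"],s["finger_gap"])
c2=get_calibration("wrist");im2=camera("wrist");cv2.imwrite("pics/w4.png",im2[:,:,::-1]);T4=np.array(c2["cam_to_world"]);np.save("pics/w4.npy",T4)
im=cv2.imread("pics/w3.png");im2=np.ascontiguousarray(im2[:,:,::-1]);c=wcal(np.load("pics/w3.npy"));c2=wcal(T4)
G=[(260,67),(359,58),(448,110),(504,211),(509,333),(379,508),(284,518),(199,476)]
D=dots(im,[(290+x/6,85+y/6) for x,y in G])
O=np.array([457.76,94.54,81]);F=frame(-.155)
A=np.radians([115,86,57,28.6,0,-57,-86,-115])
def det(im,c,O):
    g=[proj(c,O+F@(40.46*np.array([np.cos(a),np.sin(a),0]))) for a in A]
    return g,dots(im,g,6)
g,D2=det(im2,c2,O);print(np.round(g,1).tolist(),np.round(D2,1).tolist())
X=[tri((c,a),(c2,b)) for a,b in zip(D,D2)]
for x in X: print(x[0].round(1),x[1],(F.T@(x[0]-O)).round(1))
E
```

```text
3.9 [445.33421144  61.14093509 175.66047668] [ 3.13974364e+00 -3.62177062e-04  1.41989767e+00] 49.67860014159878
[[314.4, 112.3], [333.5, 108.1], [353.2, 116.5], [367.3, 135.6], [371.7, 160.1], [351.0, 197.2], [332.4, 200.9], [314.5, 193.8]] [[314.6, 112.1], [333.6, 108.0], [353.1, 116.5], [367.3, 135.7], [371.9, 160.3], [350.7, 197.4], [332.4, 201.1], [314.7, 194.0]]
[449.8 133.   71.1] [0.0, 0.0] [-17.   36.8  -0.2]
[466.4 134.1  82.9] [0.1, 0.1] [ 3.1 40.4  0.2]
[480.7 125.4  93.6] [0.1, 0.1] [21.9 34.   0.1]
[489.4 109.2 102.4] [0.0, 0.0] [36.  19.4  0.9]
[490.5  89.3 104.5] [0.1, 0.1] [40.6 -0.1  0.2]
[470.1  58.   93.5] [0.0, 0.0] [ 21.8 -34.1   0.1]
[453.8  54.5  83.9] [0.0, 0.0] [  3.5 -40.1   1.1]
[438.5  60.5  72.2] [0.0, 0.0] [-16.4 -36.6   0.7]
```

View pics/w4.png

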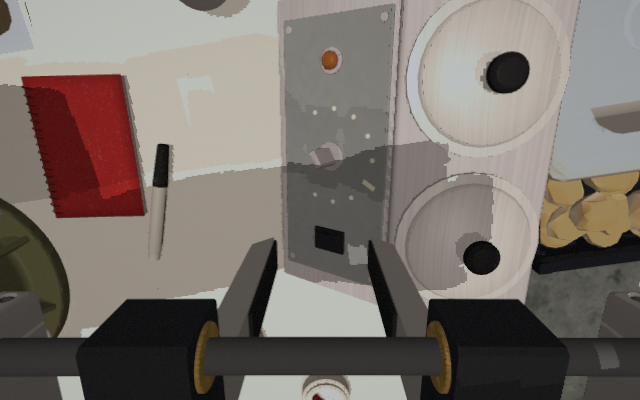

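The two views agree on the panel frame within 1 mm. The picture shows the spindle at (327,156) and the fingers closing. Moving over the spindle.

arm_command:
  targets:
    - {"hand": -0.49,"x": 0.0175,"y": -0.002,"z": 0.02,"yaw": 0}
    - {"hand": -0.49,"x": 0.0175,"y": -0.0015,"z": 0.02,"yaw": 0}
    - {"hand": -0.49,"x": 0,"y": 0,"z": 0.02,"yaw": 0}
    - {"hand": -0.49,"x": 0,"y": 0,"z": 0,"yaw": 0}
    - {"hand": -0.49,"x": 0,"y": 0,"z": 0,"yaw": 0}

```text
clock: 4.45
eef_pos: [447.0, 96.3, 115.4]
eef_rot: [3.141, -0.0, 1.42]
wrist_force: [0.8, -0.5, -0.1]
finger_gap: 24.1
finger_force: 0.0
```

```bash
python3 - <<'E'
from h import *
s=manip.read_state();print(s["eef_pos"],s["finger_gap"])
a=camera("side")[:,:,::-1];c=camera("wrist")[:,:,::-1];b=camera("scene")[:,:,::-1]
f=lambda im,x,y,w,h,s:cv2.resize(im[y:y+h,x:x+w],None,fx=s,fy=s,interpolation=cv2.INTER_CUBIC)
cv=np.zeros((500,800,3),np.uint8);cv[:400,:400]=f(a,250,120,100,100,4);cv[:400,400:800]=f(c,220,160,200,200,2);cv2.imwrite("pics/c2.png",cv)
E
```

```text
[447.01642112  96.32847917 115.44506384] 24.08831873705961
```

View pics/c2.png

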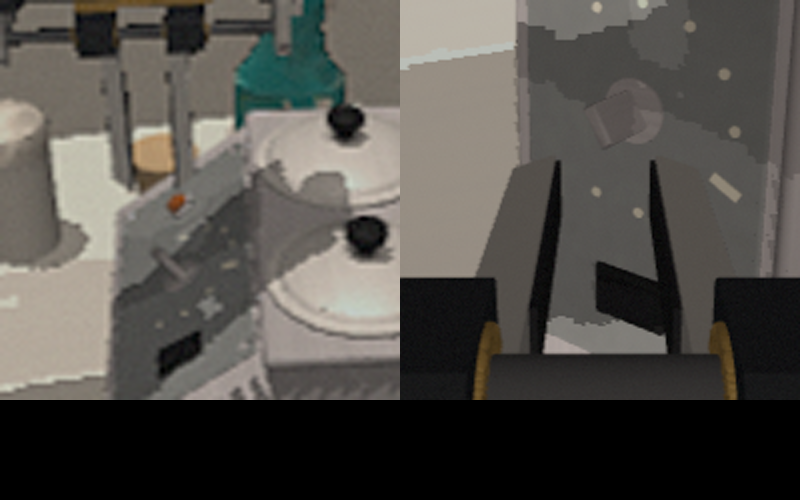

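The fingers are just above the spindle: it is at wrist (327,218), with the fingertips at row 240. I'll check that lateral offset numerically.

```bash
python3 - <<'E'
from h import *
s=manip.read_state();c=get_calibration("wrist");print(s["eef_pos"],s["eef_rot"])
O=np.array([457.76,94.54,81]);F=frame(-.155)
th=s["eef_rot"][2];xt=np.array([np.cos(th),np.sin(th),0]);yt=np.array([np.sin(th),-np.cos(th),0])
for g in(-12,12):
  for a in (-8,8): print("finger",g,a,proj(c,s["eef_pos"]+yt*g+xt*a))
print("tip",proj(c,O+24*F[:,2]),proj(c,O))
d=get_calibration("side")
for X in (s["eef_pos"]+yt*12,s["eef_pos"]-yt*12,O+24*F[:,2],O): print("side",proj(d,X))
E
```

```text
[447.27695193  96.2684477  115.65287548] [ 3.13957979e+00 -5.68438387e-04  1.42021122e+00]
finger -12 -8 [303.64603161 242.49561821]
finger -12 8 [303.29275378 219.09931831]
finger 12 -8 [340.55242706 242.4692449 ]
finger 12 8 [340.90056121 219.07677933]
tip [317.47838686 223.44688303] [336.4128676  214.86343729]
side [294.04406827 176.27700879]
side [284.25368601 176.75988535]
side [288.28648892 181.58108024]
side [294.30524392 187.70068438]
```

```bash
python3 - <<'E'
from h import *
c=get_calibration("wrist");d=get_calibration("side")
s=manip.read_state();p=s["eef_pos"];th=s["eef_rot"][2];R=np.array([[np.cos(th),np.sin(th),0],[np.sin(th),-np.cos(th),0],[0,0,-1]])
for w,q in (((300,240),(283,166)),((345,240),(295.5,167)),((322.5,240),(289,166.5))):
    X,e=tri((c,w),(d,q));print(X.round(1),e,"tool",(R.T@(X-p)).round(1))
# pads dark pixels profile in the wrist picture
im=camera("wrist").max(2)
for r in range(228,262,3):
    x=np.nonzero(im[r,285:365]<40)[0]+285;print(r,x.tolist()[:3],x.tolist()[-3:],len(x))
T=np.array(c["cam_to_world"]);print("cam in tool",(R.T@(T[:3,3]-p)).round(1))
for z in (0,-10,-20,-30,-40):
    print(z,[proj(c,p+R@np.array([8,y,z])).round(1).tolist() for y in (-12,12)],proj(d,p+R@np.array([0,0,z])).round(1))
E
```

```text
[435.4 103.  143.9] [0.2, 0.2] tool [  4.9 -12.7 -28.2]
[462.7  97.4 140.1] [1.9, 1.9] tool [  3.5  15.1 -24.4]
[448.7 100.3 142.1] [0.6, 0.6] tool [  4.2   0.8 -26.4]
228 [] [] 0
231 [] [] 0
234 [] [] 0
237 [] [] 0
240 [299, 346] [299, 346] 2
243 [297, 298, 299] [345, 346, 347] 6
246 [297, 298, 299] [345, 346, 347] 6
249 [296, 297, 298] [346, 347, 348] 8
252 [296, 297, 298] [346, 347, 348] 8
255 [295, 296, 297] [347, 348, 349] 10
258 [295, 296, 297] [348, 349, 350] 11
261 [294, 295, 296] [348, 349, 350] 12
cam in tool [  78.9   -0.3 -215.3]
0 [[303.3, 219.1], [340.9, 219.1]] [289.2 176.5]
-10 [[302.5, 224.2], [341.8, 224.2]] [288.9 173.1]
-20 [[301.6, 229.8], [342.7, 229.8]] [288.6 169.7]
-30 [[300.6, 236.0], [343.7, 235.9]] [288.3 166.2]
-40 [[299.6, 242.8], [344.9, 242.7]] [288.  162.7]
```

Both views put the visible fingertips about 28–35 mm short of the reported TCP. I'll find out by touch: go down to the planned height, squeeze gently and read the opening.

arm_command:
  targets:
    - {"hand": -0.49,"x": 0,"y": 0,"z": 0.008,"yaw": 0}
    - {"hand": -0.49,"x": 0,"y": 0,"z": 0.007,"yaw": 0}
    - {"hand": -0.49,"x": 0,"y": 0,"z": 0.006,"yaw": 0}
    - {"hand": -0.49,"x": 0,"y": 0,"z": 0,"yaw": 0}

```text
clock: 5.05
eef_pos: [446.0, 96.4, 92.3]
eef_rot: [-3.14, 0.001, 1.421]
wrist_force: [-0.4, -0.2, 0.7]
finger_gap: 23.9
finger_force: 0.0
```

arm_command:
  targets:
    - {"hand": -0.75,"x": 0,"y": 0,"z": 0,"yaw": 0}
    - {"hand": -1,"x": 0,"y": 0,"z": 0,"yaw": 0}
    - {"hand": -1,"x": 0,"y": 0,"z": 0,"yaw": 0}
    - {"hand": -1,"x": 0,"y": 0,"z": 0,"yaw": 0}
  newtons: 20

```text
clock: 5.45
eef_pos: [446.7, 96.5, 93.5]
eef_rot: [3.141, -0.0, 1.421]
wrist_force: [-0.7, 0.9, -0.7]
finger_gap: 0.5
finger_force: 0.0
```

arm_command:
  targets:
    - {"hand": -1,"x": 0,"y": 0,"z": 0.01,"yaw": 0}
    - {"hand": -1,"x": 0,"y": 0,"z": 0.002,"yaw": 0}
    - {"hand": -1,"x": 0,"y": 0,"z": 0.002,"yaw": 0}
    - {"hand": -1,"x": 0,"y": 0,"z": 0,"yaw": 0}

```text
clock: 5.85
eef_pos: [446.4, 96.4, 79.0]
eef_rot: [-3.141, 0.0, 1.421]
wrist_force: [-0.7, 0.2, 0.1]
finger_gap: 0.8
finger_force: 0.0
```

arm_command:
  targets:
    - {"hand": -1,"x": 0,"y": 0,"z": 0.0015,"yaw": 0}
    - {"hand": -1,"x": 0,"y": 0,"z": 0.0015,"yaw": 0}
    - {"hand": -1,"x": 0,"y": 0,"z": 0,"yaw": 0}

```text
clock: 6.15
eef_pos: [446.5, 96.5, 76.2]
eef_rot: [-3.141, 0.0, 1.421]
wrist_force: [0.3, 0.2, 0.2]
finger_gap: 0.1
finger_force: 0.0
```

arm_command:
  targets:
    - {"hand": -1,"x": 0,"y": 0,"z": 0.0015,"yaw": 0}
    - {"hand": -1,"x": 0,"y": 0,"z": 0.0015,"yaw": 0}
    - {"hand": -1,"x": 0,"y": 0,"z": 0,"yaw": 0}

```text
clock: 6.45
eef_pos: [446.5, 96.4, 73.1]
eef_rot: [-3.141, 0.0, 1.421]
wrist_force: [0.6, 0.0, -0.2]
finger_gap: -0.1
finger_force: 0.0
```

arm_command:
  targets:
    - {"hand": -1,"x": 0,"y": 0,"z": 0.0015,"yaw": 0}
    - {"hand": -1,"x": 0,"y": 0,"z": 0.0015,"yaw": 0}
    - {"hand": -1,"x": 0,"y": 0,"z": 0,"yaw": 0}

```text
clock: 6.75
eef_pos: [446.5, 96.5, 70.1]
eef_rot: [-3.141, 0.0, 1.421]
wrist_force: [1.0, 0.1, -1.4]
finger_gap: 0.4
finger_force: 0.0
```

arm_command:
  targets:
    - {"hand": -1,"x": 0,"y": 0,"z": 0.001,"yaw": 0}
    - {"hand": -1,"x": 0,"y": 0,"z": 0.001,"yaw": 0}
    - {"hand": -1,"x": 0,"y": 0,"z": 0,"yaw": 0}

```text
clock: 7.05
eef_pos: [446.5, 96.5, 68.2]
eef_rot: [-3.141, 0.0, 1.421]
wrist_force: [0.4, -0.1, 0.2]
finger_gap: 0.2
finger_force: 0.0
```

arm_command:
  targets:
    - {"hand": -1,"x": 0,"y": 0,"z": 0.001,"yaw": 0}
    - {"hand": -1,"x": 0,"y": 0,"z": 0.001,"yaw": 0}
    - {"hand": -1,"x": 0,"y": 0,"z": 0,"yaw": 0}

```text
clock: 7.35
eef_pos: [446.8, 96.5, 66.6]
eef_rot: [3.141, -0.0, 1.421]
wrist_force: [-0.7, -0.7, 4.4]
finger_gap: 0.6
finger_force: 2.0
```

Contact was felt at TCP z = 66.7, so the real fingertips are about 36.5 mm above the reported TCP, which matches the image. Now squeezing the spindle with that correction.

arm_command:
  targets:
    - {"hand": -1,"x": 0,"y": 0,"z": -0.014,"yaw": 0.005}
    - {"hand": -0.49,"x": 0,"y": 0,"z": 0,"yaw": 0}
    - {"hand": -0.49,"x": 0,"y": 0,"z": 0,"yaw": 0}
    - {"hand": -0.49,"x": 0,"y": 0,"z": 0,"yaw": 0}
    - {"hand": -0.49,"x": 0,"y": 0,"z": 0,"yaw": 0}
    - {"hand": -0.49,"x": 0,"y": 0.0005,"z": 0.006,"yaw": 0}
    - {"hand": -0.49,"x": 0,"y": 0,"z": 0.006,"yaw": 0}
    - {"hand": -0.49,"x": 0,"y": 0,"z": 0.003,"yaw": 0}
    - {"hand": -0.49,"x": 0,"y": 0,"z": 0.003,"yaw": 0}
    - {"hand": -0.49,"x": 0,"y": 0,"z": 0,"yaw": 0}

```text
clock: 8.35
eef_pos: [446.8, 96.4, 61.9]
eef_rot: [-3.141, 0.0, 1.416]
wrist_force: [0.0, -0.6, 0.2]
finger_gap: 23.7
finger_force: 0.0
```

arm_command:
  targets:
    - {"hand": -0.49,"x": 0,"y": 0,"z": 0.002,"yaw": 0}
    - {"hand": -0.49,"x": 0,"y": 0,"z": 0.002,"yaw": 0}
    - {"hand": -0.49,"x": 0,"y": 0,"z": 0,"yaw": 0}

```text
clock: 8.65
eef_pos: [447.0, 96.4, 58.2]
eef_rot: [-3.141, 0.0, 1.416]
wrist_force: [0.1, -0.6, -1.1]
finger_gap: 24.2
finger_force: 0.0
```

arm_command:
  targets:
    - {"hand": -0.7,"x": 0,"y": 0,"z": 0,"yaw": 0}
    - {"hand": -0.8,"x": 0,"y": 0,"z": 0,"yaw": 0}
    - {"hand": -0.9,"x": 0,"y": 0,"z": 0,"yaw": 0}
    - {"hand": -1,"x": 0,"y": 0,"z": 0,"yaw": 0}
    - {"hand": -1,"x": 0,"y": 0,"z": 0,"yaw": 0}
    - {"hand": -1,"x": 0,"y": 0,"z": 0,"yaw": 0}
  newtons: 20

```text
clock: 9.25
eef_pos: [447.4, 96.5, 58.6]
eef_rot: [3.141, -0.0, 1.416]
wrist_force: [2.5, 0.7, 3.1]
finger_gap: 10.9
finger_force: 18.4
```

The flats closed to 10.9 mm, so the spindle's flats are now square to the slope. Opening, rising and heading for the knob.

arm_command:
  targets:
    - {"hand": -0.5,"x": 0,"y": 0,"z": 0,"yaw": 0}
    - {"hand": -0.49,"x": 0,"y": 0,"z": 0,"yaw": 0}
    - {"hand": -0.49,"x": 0,"y": 0,"z": 0,"yaw": 0}
    - {"hand": -0.49,"x": 0,"y": 0,"z": -0.02,"yaw": 0}
    - {"hand": -0.2,"x": 0,"y": 0,"z": -0.04,"yaw": 0}
    - {"hand": 0,"x": 0,"y": 0,"z": -0.04,"yaw": 0}
    - {"hand": 0,"x": -0.02,"y": 0.01,"z": -0.03,"yaw": 0}
    - {"hand": 0,"x": -0.0415,"y": 0.0215,"z": 0,"yaw": 0}
    - {"hand": 0,"x": -0.0415,"y": 0.0215,"z": 0,"yaw": 0}
    - {"hand": 0,"x": -0.0415,"y": 0.0215,"z": 0,"yaw": 0}

```text
clock: 10.25
eef_pos: [498.5, -59.5, 188.4]
eef_rot: [3.142, -0.0, 1.416]
wrist_force: [0.4, 1.3, -0.4]
finger_gap: 47.0
finger_force: 0.0
```

arm_command:
  targets:
    - {"hand": 0,"x": -0.0415,"y": 0.0215,"z": 0,"yaw": 0}
    - {"hand": 0,"x": -0.0415,"y": 0.0215,"z": 0,"yaw": 0}
    - {"hand": 0,"x": -0.0415,"y": 0.0215,"z": 0,"yaw": 0}
    - {"hand": 0,"x": -0.0415,"y": 0.0215,"z": 0,"yaw": 0}
    - {"hand": 0,"x": -0.0215,"y": 0.01,"z": 0,"yaw": 0}
    - {"hand": 0,"x": 0,"y": 0,"z": 0,"yaw": 0.147}
    - {"hand": 0,"x": 0,"y": 0,"z": 0,"yaw": 0.147}
    - {"hand": 0,"x": 0,"y": 0,"z": 0,"yaw": 0.147}
    - {"hand": 0,"x": 0,"y": 0,"z": 0,"yaw": 0.147}
    - {"hand": 0,"x": 0,"y": 0,"z": 0,"yaw": 0.147}

```text
clock: 11.25
eef_pos: [564.0, -257.9, 187.9]
eef_rot: [-3.141, 0.0, 0.675]
wrist_force: [-0.3, 0.4, 0.2]
finger_gap: 47.0
finger_force: 0.0
```

arm_command:
  targets:
    - {"hand": 0,"x": 0,"y": 0,"z": 0.03,"yaw": 0.147}
    - {"hand": 0,"x": 0,"y": 0,"z": 0.04,"yaw": 0.147}
    - {"hand": 0,"x": 0,"y": 0,"z": 0.03,"yaw": 0.04}
    - {"hand": 0,"x": 0,"y": 0,"z": 0,"yaw": 0}

```text
clock: 11.65
eef_pos: [562.1, -256.9, 84.0]
eef_rot: [-3.136, 0.005, 0.346]
wrist_force: [0.0, 0.1, -0.4]
finger_gap: 47.1
finger_force: 0.0
```

```bash
python3 - <<'E'
from h import *
s=manip.read_state();print(s["clock"],s["eef_pos"],s["eef_rot"],s["finger_gap"])
c=get_calibration("wrist");im=camera("wrist");cv2.imwrite("pics/w5.png",im[:,:,::-1]);np.save("pics/w5.npy",np.array(c["cam_to_world"]))
g=im.max(2)
O=np.array([562.4,-259,0]);d=np.array([-.941,-.338,0])
for n,X in (("cent48",O+[0,0,48]),("nose48",O+33*d+[0,0,48]),("tail48",O-26*d+[0,0,48]),("foot",O)): print(n,proj(c,X).round(1))
p=s["eef_pos"];print("gripcentre at tips",proj(c,p+[0,0,36.5]))
# white line pixels
hsv=cv2.cvtColor(im,cv2.COLOR_RGB2HSV);B,m,l=knob(im);print(B)
E
```

```text
11.65 [ 562.09486053 -256.85140722   83.95185814] [-3.13582372  0.00526376  0.34623526] 47.06781596482165
cent48 [325.4 214.5]
nose48 [325.2 255.5]
tail48 [325.5 180.2]
foot [325.3 197.6]
gripcentre at tips [321.82826529 254.46002631]
[([340, 0, 61, 21, 684], [373.9, 6.7]), ([286, 161, 79, 74, 4711], [325.1, 199.2])]
```

arm_command:
  targets:
    - {"hand": 0,"x": 0,"y": 0,"z": 0.035,"yaw": 0}
    - {"hand": 0,"x": 0,"y": 0,"z": 0.03,"yaw": 0}
    - {"hand": 0,"x": 0,"y": 0,"z": 0.01,"yaw": 0}
    - {"hand": 0,"x": 0,"y": 0,"z": 0.006,"yaw": 0}
    - {"hand": 0,"x": 0,"y": 0,"z": 0,"yaw": 0}

```text
clock: 12.2
eef_pos: [564.9, -258.3, 8.5]
eef_rot: [3.141, -0.001, 0.347]
wrist_force: [0.4, 0.4, -0.4]
finger_gap: 46.6
finger_force: 0.0
```

arm_command:
  targets:
    - {"hand": 0,"x": 0,"y": 0,"z": 0.005,"yaw": 0}
    - {"hand": 0,"x": 0,"y": 0,"z": 0.005,"yaw": 0}
    - {"hand": 0,"x": 0,"y": 0,"z": 0.003,"yaw": 0}
    - {"hand": -0.3,"x": 0,"y": 0,"z": 0,"yaw": 0}
    - {"hand": -0.5,"x": 0,"y": 0,"z": 0,"yaw": 0}
    - {"hand": -0.7,"x": 0,"y": 0,"z": 0,"yaw": 0}
    - {"hand": -0.9,"x": 0,"y": 0,"z": 0,"yaw": 0}
    - {"hand": -0.9,"x": 0,"y": 0,"z": 0,"yaw": 0}
    - {"hand": -0.9,"x": 0,"y": 0,"z": 0,"yaw": 0}
  newtons: 10

```text
clock: 13.1
eef_pos: [564.4, -258.0, -5.4]
eef_rot: [3.141, -0.0, 0.347]
wrist_force: [-0.4, 0.2, 1.1]
finger_gap: 19.7
finger_force: 9.9
```

The knob is gripped at 19.7 mm, which is the bar's width. Lifting it and carrying it to the panel, then turning it so the pointer looks up the slope.

arm_command:
  targets:
    - {"hand": -0.9,"x": 0,"y": 0,"z": -0.02,"yaw": 0}
    - {"hand": -0.9,"x": 0,"y": 0,"z": -0.04,"yaw": 0}
    - {"hand": -0.9,"x": 0,"y": 0,"z": -0.04,"yaw": 0}
    - {"hand": -0.9,"x": 0,"y": -0.015,"z": -0.04,"yaw": 0}
    - {"hand": -0.9,"x": -0.002,"y": -0.035,"z": -0.025,"yaw": 0}
    - {"hand": -0.9,"x": -0.0015,"y": -0.045,"z": 0,"yaw": 0}
    - {"hand": -0.9,"x": -0.0015,"y": -0.045,"z": 0,"yaw": 0}
    - {"hand": -0.9,"x": -0.0015,"y": -0.045,"z": 0,"yaw": 0}
    - {"hand": -0.9,"x": -0.0015,"y": -0.045,"z": 0,"yaw": 0}
    - {"hand": -0.9,"x": -0.0015,"y": -0.045,"z": 0,"yaw": 0}

```text
clock: 14.1
eef_pos: [460.8, -1.1, 159.4]
eef_rot: [3.142, -0.0, 0.347]
wrist_force: [1.1, 0.1, -0.3]
finger_gap: 19.7
finger_force: 9.9
```

arm_command:
  targets:
    - {"hand": -0.9,"x": -0.0015,"y": -0.045,"z": 0,"yaw": 0}
    - {"hand": -0.9,"x": -0.001,"y": -0.04,"z": 0,"yaw": 0}
    - {"hand": -0.9,"x": 0,"y": -0.025,"z": 0,"yaw": 0}
    - {"hand": -0.9,"x": 0,"y": 0,"z": 0,"yaw": -0.1}
    - {"hand": -0.9,"x": 0,"y": 0,"z": 0,"yaw": -0.145}
    - {"hand": -0.9,"x": 0,"y": 0,"z": 0,"yaw": -0.145}
    - {"hand": -0.9,"x": 0,"y": 0,"z": 0,"yaw": -0.145}
    - {"hand": -0.9,"x": 0,"y": 0,"z": 0,"yaw": -0.145}
    - {"hand": -0.9,"x": 0,"y": 0,"z": 0,"yaw": -0.145}
    - {"hand": -0.9,"x": 0,"y": 0,"z": 0,"yaw": -0.145}

```text
clock: 15.1
eef_pos: [422.1, 100.1, 159.4]
eef_rot: [-3.142, -0.0, 1.323]
wrist_force: [-0.6, 0.0, -0.7]
finger_gap: 20.0
finger_force: 9.9
```

arm_command:
  targets:
    - {"hand": -0.9,"x": 0,"y": 0,"z": 0,"yaw": -0.145}
    - {"hand": -0.9,"x": 0,"y": 0,"z": 0,"yaw": -0.145}
    - {"hand": -0.9,"x": 0,"y": 0,"z": 0,"yaw": -0.145}
    - {"hand": -0.9,"x": 0,"y": 0,"z": 0,"yaw": -0.145}
    - {"hand": -0.9,"x": 0,"y": 0,"z": 0,"yaw": -0.145}
    - {"hand": -0.9,"x": 0,"y": 0,"z": 0,"yaw": -0.145}
    - {"hand": -0.9,"x": 0,"y": 0,"z": 0,"yaw": -0.145}
    - {"hand": -0.9,"x": 0,"y": 0,"z": 0,"yaw": -0.145}
    - {"hand": -0.9,"x": 0,"y": 0,"z": 0,"yaw": -0.145}
    - {"hand": -0.9,"x": 0,"y": 0,"z": 0,"yaw": -0.145}

```text
clock: 16.1
eef_pos: [422.0, 100.1, 159.3]
eef_rot: [-3.142, -0.0, 2.773]
wrist_force: [0.3, -0.1, -1.3]
finger_gap: 20.2
finger_force: 9.9
```

arm_command:
  targets:
    - {"hand": -0.9,"x": 0,"y": 0,"z": 0.01,"yaw": -0.105}
    - {"hand": -0.9,"x": 0,"y": 0,"z": 0,"yaw": 0}
    - {"hand": -0.9,"x": 0,"y": 0,"z": 0,"yaw": 0}

```text
clock: 16.4
eef_pos: [422.1, 100.0, 149.5]
eef_rot: [-3.142, -0.0, 2.868]
wrist_force: [-0.2, 0.9, -1.2]
finger_gap: 20.1
finger_force: 9.9
```

```bash
python3 - <<'E'
from h import *
s=manip.read_state();print(s["clock"],s["eef_pos"],s["eef_rot"],s["joints"].round(2),s["finger_gap"])
c=get_calibration("wrist");im=camera("wrist");cv2.imwrite("pics/w6.png",im[:,:,::-1]);np.save("pics/w6.npy",np.array(c["cam_to_world"]))
d=get_calibration("side");im=camera("side");cv2.imwrite("pics/s6.png",im[:,:,::-1])
O=np.array([457.76,94.54,81]);F=frame(-.155);print(proj(c,O+24*F[:,2]),proj(c,O))
E
```

```text
16.4 [422.05366066 100.04166909 149.48494883] [-3.14152248e+00 -2.67786688e-04  2.86848758e+00] [ 0.15  0.06  1.86  0.    1.23 -1.15] 20.117168814875612
[325.53912158 235.8129376 ] [327.17615688 242.53729168]
```

arm_command:
  targets:
    - {"hand": -0.9,"x": 0,"y": 0,"z": 0.02,"yaw": -0.119}
    - {"hand": -0.9,"x": 0,"y": 0,"z": 0.02,"yaw": 0}
    - {"hand": -0.9,"x": 0,"y": 0,"z": 0.008,"yaw": 0}
    - {"hand": -0.9,"x": 0,"y": 0,"z": 0,"yaw": 0}
    - {"hand": -0.9,"x": 0,"y": 0,"z": 0.001,"yaw": 0}
  newtons: 7

```text
clock: 17.0
eef_pos: [422.6, 100.1, 101.2]
eef_rot: [3.141, 0.001, 2.99]
wrist_force: [-0.4, -0.7, -0.5]
finger_gap: 20.2
finger_force: 6.9
```

arm_command:
  targets:
    - {"hand": -0.9,"x": 0,"y": 0,"z": 0.0015,"yaw": 0}
    - {"hand": -0.9,"x": 0,"y": 0,"z": 0.0015,"yaw": 0}
    - {"hand": -0.9,"x": 0,"y": 0,"z": 0,"yaw": 0}

```text
clock: 17.3
eef_pos: [422.2, 100.1, 97.5]
eef_rot: [3.142, 0.0, 2.991]
wrist_force: [-0.1, 0.5, -1.2]
finger_gap: 20.4
finger_force: 6.9
```

arm_command:
  targets:
    - {"hand": -0.9,"x": 0,"y": 0,"z": 0.001,"yaw": 0}
    - {"hand": -0.9,"x": 0,"y": 0,"z": 0.001,"yaw": 0}
    - {"hand": -0.9,"x": 0,"y": 0,"z": 0,"yaw": 0}

```text
clock: 17.6
eef_pos: [422.2, 100.1, 95.6]
eef_rot: [3.142, 0.0, 2.991]
wrist_force: [-2.1, -0.0, 4.8]
finger_gap: 19.8
finger_force: 7.0
```

arm_command:
  targets:
    - {"hand": -0.9,"x": 0.001,"y": 0,"z": 0.0015,"yaw": 0}
    - {"hand": -0.9,"x": 0.001,"y": 0,"z": 0.0015,"yaw": 0}
    - {"hand": -0.9,"x": 0,"y": 0,"z": 0,"yaw": 0}

```text
clock: 17.9
eef_pos: [420.0, 100.4, 92.4]
eef_rot: [-3.142, -0.0, 2.991]
wrist_force: [-2.7, 0.2, 3.5]
finger_gap: 20.3
finger_force: 7.0
```

Contact came at z ≈ 96.5, and the knob is pivoting at about 4 N. Continuing the tilting arc.

arm_command:
  targets:
    - {"hand": -0.9,"x": 0.0016,"y": 0,"z": 0.0017,"yaw": 0}
    - {"hand": -0.9,"x": 0.0016,"y": 0,"z": 0.0017,"yaw": 0}
    - {"hand": -0.9,"x": 0.0016,"y": 0,"z": 0.0017,"yaw": 0}
    - {"hand": -0.9,"x": 0.0016,"y": 0,"z": 0.0017,"yaw": 0}

```text
clock: 18.3
eef_pos: [413.8, 101.3, 85.3]
eef_rot: [3.142, 0.0, 2.991]
wrist_force: [-0.3, 0.0, 0.7]
finger_gap: 19.8
finger_force: 7.0
```

arm_command:
  targets:
    - {"hand": -0.9,"x": 0.0017,"y": 0,"z": 0.0017,"yaw": 0}
    - {"hand": -0.9,"x": 0.0017,"y": 0,"z": 0.0017,"yaw": 0}
    - {"hand": -0.9,"x": 0.0017,"y": 0,"z": 0.0017,"yaw": 0}
    - {"hand": -0.9,"x": 0.0017,"y": 0,"z": 0.0017,"yaw": 0}
    - {"hand": -0.9,"x": 0.0017,"y": 0,"z": 0.0017,"yaw": 0}
    - {"hand": -0.9,"x": 0.0017,"y": 0,"z": 0.0017,"yaw": 0}
    - {"hand": -0.9,"x": 0,"y": 0,"z": 0,"yaw": 0}

```text
clock: 19.0
eef_pos: [403.3, 102.9, 75.1]
eef_rot: [-3.141, -0.001, 2.991]
wrist_force: [-1.4, 0.9, 0.1]
finger_gap: 20.0
finger_force: 7.0
```

```bash
python3 - <<'E'
from h import *
c=get_calibration("wrist");T=np.array(c["cam_to_world"]);np.save("pics/w7.npy",T);im=camera("wrist");cv2.imwrite("pics/w7.png",im[:,:,::-1])
d=get_calibration("side");si=camera("side");cv2.imwrite("pics/s7.png",si[:,:,::-1])
f=lambda im,x,y,w,h,s:cv2.resize(im[y:y+h,x:x+w],None,fx=s,fy=s,interpolation=cv2.INTER_CUBIC)
cv=np.zeros((500,800,3),np.uint8);cv[:,:300]=f(si,250,120,60,100,5);cv[:,300:]=f(im,220,150,200,200,2.5);cv2.imwrite("pics/c7.png",cv[:,:,::-1])
O=np.array([457.76,94.54,81]);F=frame(-.155);print(proj(c,O+24*F[:,2]),proj(d,O+24*F[:,2]))
E
```

```text
[322.15249622 309.44188254] [288.28648892 181.58108024]
```

View pics/c7.png

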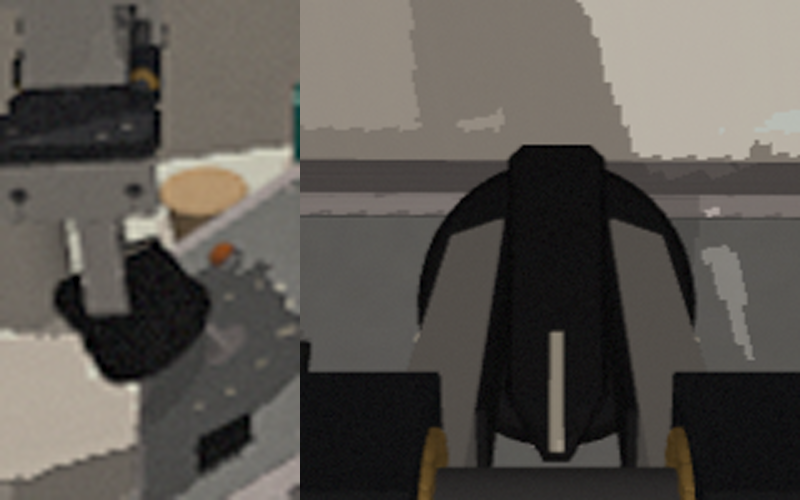

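The side view shows the knob tilted, its underside rising to the right nearly parallel to the panel. In the wrist view the bar's tail end is at (322,208.8) and the white line runs (322.8,282.8)→(322.8,330.8). I'll compute the tilt from these points.

```bash
cat >> h.py <<'E'
def tiltfit(c,O,F,rows,X,t0=.6):
    # points on the bar top (knob x list X, z 48) seen at pixels rows; solve tilt & knob origin (u,z) in vertical plane
    h=np.array([np.cos(-.155),np.sin(-.155),0]);k=np.array([0,0,1.])
    def f(p):
        ou,oz,t=p;r=[]
        for x,px in zip(X,rows):
            W=O+h*(ou+x*np.cos(t)-48*np.sin(t))+k*(oz+x*np.sin(t)+48*np.cos(t));r.append(proj(c,W)[1]-px[1])
        return r
    return f
E
python3 - <<'E'
from h import *
c=wcal(np.load("pics/w7.npy"));im=cv2.imread("pics/w7.png");g=im.min(2).astype(int)
col=g[275:340,320:326].mean(1);print([(275+i,int(v)) for i,v in enumerate(col) if i%1==0 and (i<12 or i>50)])
gb=g[200:216,318:328].mean(1);print([(200+i,int(v)) for i,v in enumerate(gb)])
O=np.array([457.76,94.54,81]);F=frame(-.155)
s=manip.read_state();p=s["eef_pos"];h=np.array([np.cos(-.155),np.sin(-.155)]);uP=(p[:2]-O[:2])@h;print(p,"uP",uP,"y",(p[:2]-O[:2])@[.154,.988])
rows=[(322,208.8),(322.8,282.8),(322.8,330.8)]
# w2 line start/end in knob x
f=tiltfit(c,O,F,rows,[-26,10.5,32.5]);s1=least_squares(f,[-45,15,.6]);print(s1.x,np.degrees(s1.x[2]),s1.fun)
# nominal no-slip prediction
for t in (30,35,40):
    a=np.radians(t);Pz=p[2]+45-81;ou=uP+2.6*np.cos(a)+40*np.sin(a);oz=Pz+2.6*np.sin(a)-40*np.cos(a);print(t,ou,oz,np.round(f([ou,oz,a]),1))
E
```

```text
[(275, 14), (276, 17), (277, 16), (278, 15), (279, 16), (280, 15), (281, 19), (282, 47), (283, 96), (284, 96), (285, 96), (286, 96), (326, 111), (327, 112), (328, 112), (329, 112), (330, 88), (331, 26), (332, 16), (333, 13), (334, 32), (335, 82), (336, 71), (337, 31), (338, 29), (339, 32)]
[(200, 108), (201, 108), (202, 108), (203, 108), (204, 108), (205, 108), (206, 108), (207, 102), (208, 8), (209, 11), (210, 14), (211, 12), (212, 15), (213, 12), (214, 13), (215, 13)]
[403.48801827 102.85902371  75.20216263] uP -54.90563545080977 y -0.13868975932835864
[-37.21058795   7.15292405   0.48704474] 27.905608286355243 [ 8.81072992e-13 -1.13686838e-13  2.38742359e-12]
30 -32.653969400970226 5.861146474970987 [4.8 3.4 3. ]
35 -29.83278268161655 7.927379589301587 [4.6 1.8 1.9]
40 -27.202415511238858 10.231632686774422 [ 4.6 -0.   0. ]
```

```bash
python3 - <<'E'
from h import *
c5=wcal(np.load("pics/w5.npy"));im=cv2.imread("pics/w5.png");g=im.min(2).astype(int)
print([(r,int(g[r,322:329].max()),int(g[r,323:328].mean())) for r in range(158,275)][::1][15:100])
E
```

```text
[(173, 13, 9), (174, 14, 11), (175, 13, 10), (176, 13, 9), (177, 14, 10), (178, 17, 11), (179, 19, 16), (180, 25, 22), (181, 25, 19), (182, 23, 18), (183, 18, 16), (184, 20, 15), (185, 19, 17), (186, 18, 15), (187, 17, 13), (188, 20, 18), (189, 18, 16), (190, 19, 15), (191, 19, 14), (192, 19, 15), (193, 18, 16), (194, 17, 15), (195, 18, 15), (196, 18, 15), (197, 19, 15), (198, 18, 17), (199, 19, 17), (200, 18, 16), (201, 19, 15), (202, 18, 16), (203, 18, 16), (204, 17, 14), (205, 18, 14), (206, 19, 17), (207, 18, 16), (208, 19, 15), (209, 19, 16), (210, 19, 16), (211, 19, 16), (212, 19, 16), (213, 19, 15), (214, 18, 14), (215, 19, 16), (216, 18, 16), (217, 17, 14), (218, 19, 16), (219, 20, 16), (220, 19, 14), (221, 18, 16), (222, 17, 14), (223, 18, 15), (224, 19, 16), (225, 19, 16), (226, 18, 15), (227, 45, 35), (228, 111, 84), (229, 118, 90), (230, 118, 90), (231, 118, 90), (232, 118, 87), (233, 119, 86), (234, 118, 86), (235, 118, 86), (236, 118, 86), (237, 118, 87), (238, 118, 83), (239, 118, 83), (240, 118, 82), (241, 118, 82), (242, 118, 82), (243, 116, 84), (244, 117, 83), (245, 117, 78), (246, 118, 80), (247, 117, 80), (248, 117, 80), (249, 117, 79), (250, 118, 82), (251, 117, 78), (252, 118, 77), (253, 117, 77), (254, 113, 75), (255, 130, 51), (256, 195, 115), (257, 195, 174)]
```

```bash
python3 - <<'E'
from h import *
c5=wcal(np.load("pics/w5.npy"));d=np.array([-.941,-.338,0])
A=[plane(c5,(325.5,r),48)@d for r in (179.2,227.3,254.8)];A=np.array(A)-A[0]-26;print(A, "centre",plane(c5,(325.5,179.2),48)+26*d)
c=wcal(np.load("pics/w7.npy"));O=np.array([457.76,94.54,81]);F=frame(-.155)
rows=[(0,207.7),(0,282.3),(0,330.3)]
for dx in (-1,0,1):
    X=[-26,A[1]+dx*.5,A[2]+dx*.5]
    s1=least_squares(tiltfit(c,O,F,rows,X),[-45,15,.6]);print(X,s1.x,np.degrees(s1.x[2]))
# with the height from the grip held: tip at TCP+36.5, knob point (xg,40) there
E
```

```text
[-26.          10.80150432  33.18009407] centre [ 563.08836656 -258.72084675   48.        ]
[-26, np.float64(10.301504319396031), np.float64(32.6800940701857)] [-41.67666919   6.1114057    0.39439214] 22.597005077723345
[-26, np.float64(10.801504319396031), np.float64(33.1800940701857)] [-39.46232556   5.00008781   0.43529277] 24.940438628447353
[-26, np.float64(11.301504319396031), np.float64(33.6800940701857)] [-37.41832411   4.19879066   0.47569731] 27.255448079384344
```

```bash
python3 - <<'E'
from h import *
d=get_calibration("side");im=cv2.imread("pics/s7.png");m=(im.max(2)<60).astype(np.uint8);m[:160]=0;m[:,:255]=0;m[:,300:]=0
n,l,st,ce=cv2.connectedComponentsWithStats(m);i=1+st[1:,4].argmax();print(st[i],ce[i])
ys,xs=np.nonzero(l==i);print("right",xs.max(),ys[xs==xs.max()].mean(),"bottom",ys.max(),xs[ys==ys.max()].mean(),"left",xs.min(),ys[xs==xs.min()].mean())
O=np.array([457.76,94.54,81]);h=np.array([np.cos(-.155),np.sin(-.155),0]);k=np.array([0,0,1.]);y=np.cross(k,h)
for (u,z,t) in ((-39.5,5,25),(-34.8,4.6,28),(-30.8,7.3,35),(-28,10,39)):
    a=np.radians(t);X=h*np.cos(a)+k*np.sin(a);Z=-h*np.sin(a)+k*np.cos(a)
    P=np.array([proj(d,O+h*u+k*z+r*(X*np.cos(q)+y*np.sin(q))+zz*Z) for r,zz in((34,0),(30,22)) for q in np.linspace(0,6.28,90)])
    i,j,w=P[:,0].argmax(),P[:,1].argmax(),P[:,0].argmin();print(t,"right",P[i].round(1),"bottom",P[j].round(1),"left",P[w].round(1))
E
```

```text
[261 168  32  28 498] [277.90562249 182.80321285]
right 292 181.0 bottom 195 276.0 left 261 179.0
25 right [290.3 181.6] bottom [271.7 196.6] left [263.4 185.9]
28 right [291.9 181.1] bottom [273.2 196.9] left [265.3 186.6]
35 right [292.5 179. ] bottom [274.7 196.6] left [266.8 187.1]
39 right [292.9 177.5] bottom [276.2 196.1] left [267.9 187. ]
```

The two cues bracket the tilt at 28–35°, which is good enough to enter the bevelled bore. I'll lift off, move up the slope and lower along the spindle's axis.

arm_command:
  targets:
    - {"hand": -0.9,"x": 0.003,"y": 0,"z": -0.0041,"yaw": 0}
    - {"hand": -0.9,"x": -0.0038,"y": 0,"z": -0.0026,"yaw": 0}
    - {"hand": -0.9,"x": -0.0038,"y": 0,"z": -0.0027,"yaw": 0}
    - {"hand": -0.9,"x": -0.0038,"y": 0,"z": -0.0026,"yaw": 0}
    - {"hand": -0.9,"x": -0.0038,"y": 0,"z": -0.0027,"yaw": 0}
    - {"hand": -0.9,"x": -0.0037,"y": 0,"z": -0.0026,"yaw": 0}
    - {"hand": -0.9,"x": 0,"y": 0,"z": 0,"yaw": 0}

```text
clock: 19.8
eef_pos: [420.0, 100.4, 92.9]
eef_rot: [3.141, 0.0, 2.991]
wrist_force: [0.0, -0.1, -0.4]
finger_gap: 20.3
finger_force: 7.0
```

arm_command:
  targets:
    - {"hand": -0.9,"x": -0.0011,"y": 0,"z": 0.0016,"yaw": 0}
    - {"hand": -0.9,"x": -0.0011,"y": 0,"z": 0.0016,"yaw": 0}
    - {"hand": -0.9,"x": -0.0011,"y": 0,"z": 0.0016,"yaw": 0}
    - {"hand": -0.9,"x": 0,"y": 0,"z": 0,"yaw": 0}

```text
clock: 20.2
eef_pos: [422.6, 99.9, 87.5]
eef_rot: [-3.141, -0.001, 2.991]
wrist_force: [-0.1, 0.6, -0.5]
finger_gap: 19.9
finger_force: 7.0
```

arm_command:
  targets:
    - {"hand": -0.9,"x": -0.0011,"y": 0,"z": 0.0016,"yaw": 0}
    - {"hand": -0.9,"x": -0.0011,"y": 0,"z": 0.0016,"yaw": 0}
    - {"hand": -0.9,"x": 0,"y": 0,"z": 0,"yaw": 0}

```text
clock: 20.5
eef_pos: [424.9, 99.6, 84.4]
eef_rot: [-3.142, -0.0, 2.991]
wrist_force: [0.2, 0.1, -0.8]
finger_gap: 19.9
finger_force: 7.0
```

No force 5 mm beyond the spindle's end, so the spindle is in the bore. Continuing gently.

arm_command:
  targets:
    - {"hand": -0.9,"x": -0.0009,"y": 0,"z": 0.0013,"yaw": 0}
    - {"hand": -0.9,"x": -0.0009,"y": 0,"z": 0.0013,"yaw": 0}
    - {"hand": -0.9,"x": 0,"y": 0,"z": 0,"yaw": 0}

```text
clock: 20.8
eef_pos: [426.7, 99.3, 81.9]
eef_rot: [-3.142, -0.0, 2.991]
wrist_force: [-0.7, -0.2, -0.9]
finger_gap: 20.1
finger_force: 7.0
```

arm_command:
  targets:
    - {"hand": -0.9,"x": -0.0009,"y": 0,"z": 0.0013,"yaw": 0}
    - {"hand": -0.9,"x": -0.0009,"y": 0,"z": 0.0013,"yaw": 0}
    - {"hand": -0.9,"x": 0,"y": 0,"z": 0,"yaw": 0}

```text
clock: 21.1
eef_pos: [428.5, 99.1, 79.3]
eef_rot: [-3.142, -0.0, 2.991]
wrist_force: [-0.4, -0.2, -0.6]
finger_gap: 19.9
finger_force: 7.0
```

arm_command:
  targets:
    - {"hand": -0.9,"x": -0.0009,"y": 0,"z": 0.0013,"yaw": 0}
    - {"hand": -0.9,"x": 0,"y": 0,"z": 0,"yaw": 0}

```text
clock: 21.3
eef_pos: [429.4, 99.0, 78.2]
eef_rot: [3.142, -0.0, 2.991]
wrist_force: [-1.9, -0.0, 2.8]
finger_gap: 19.9
finger_force: 7.0
```

The first resistance is 3 N with the underside about 11 mm above the face, which is the slot's entry. I'll ease the grip and press lightly while aiming at the home position.

arm_command:
  targets:
    - {"hand": -0.9,"x": 0,"y": 0,"z": 0.001,"yaw": 0}
    - {"hand": -0.9,"x": 0,"y": 0,"z": 0.0005,"yaw": 0}
    - {"hand": -0.9,"x": 0,"y": 0,"z": 0,"yaw": 0}
  newtons: 5

```text
clock: 21.6
eef_pos: [429.3, 99.0, 76.8]
eef_rot: [-3.142, -0.0, 2.991]
wrist_force: [-3.1, -0.1, 5.0]
finger_gap: 20.2
finger_force: 5.0
```

arm_command:
  targets:
    - {"hand": -0.9,"x": 0.001,"y": 0,"z": 0.0005,"yaw": 0}
    - {"hand": -0.9,"x": 0.001,"y": 0,"z": 0.0005,"yaw": 0}
    - {"hand": -0.9,"x": 0,"y": 0,"z": 0,"yaw": 0}

```text
clock: 21.9
eef_pos: [427.4, 99.3, 75.7]
eef_rot: [3.142, 0.0, 2.991]
wrist_force: [-1.3, -1.8, 4.1]
finger_gap: 20.0
finger_force: 5.0
```

arm_command:
  targets:
    - {"hand": -0.9,"x": 0,"y": 0,"z": 0.0005,"yaw": 0.04}
    - {"hand": -0.9,"x": 0,"y": 0,"z": 0.0005,"yaw": 0.04}
    - {"hand": -0.9,"x": 0,"y": 0,"z": 0,"yaw": 0}
  newtons: 8

```text
clock: 22.2
eef_pos: [427.5, 99.8, 75.0]
eef_rot: [3.14, 0.0, 2.909]
wrist_force: [-2.7, 3.6, 6.4]
finger_gap: 20.3
finger_force: 8.0
```

arm_command:
  targets:
    - {"hand": -0.9,"x": 0,"y": 0,"z": 0.0005,"yaw": -0.04}
    - {"hand": -0.9,"x": 0,"y": 0,"z": 0.0005,"yaw": -0.04}
    - {"hand": -0.9,"x": 0,"y": 0,"z": 0,"yaw": 0}

```text
clock: 22.5
eef_pos: [427.3, 99.2, 73.8]
eef_rot: [-3.141, -0.0, 2.992]
wrist_force: [-3.0, -0.8, 8.2]
finger_gap: 20.1
finger_force: 8.0
```

arm_command:
  targets:
    - {"hand": -0.9,"x": 0,"y": 0,"z": 0.0005,"yaw": -0.04}
    - {"hand": -0.9,"x": 0,"y": 0,"z": 0.0005,"yaw": -0.04}
    - {"hand": -0.9,"x": 0,"y": 0,"z": 0,"yaw": 0}

```text
clock: 22.8
eef_pos: [427.2, 98.8, 72.7]
eef_rot: [-3.141, -0.001, 3.072]
wrist_force: [-3.4, -4.2, 6.8]
finger_gap: 20.0
finger_force: 8.0
```

```bash
python3 - <<'E'
from h import *
c=get_calibration("wrist");T=np.array(c["cam_to_world"]);np.save("pics/w8.npy",T);im=camera("wrist");cv2.imwrite("pics/w8.png",im[:,:,::-1])
g=im.min(2).astype(int)
for x in (316,320,322,324,328):print(x,[(r,int(g[r,x])) for r in range(190,230,2)],[(r,int(g[r,x])) for r in range(265,345,4)])
O=np.array([457.76,94.54,81]);F=frame(-.155)
for z in (2,11):print(z,[proj(c,O+F@np.array([x,0,48+z])).round(1).tolist() for x in (-26,10.8,33.2)])
E
```

```text
316 [(190, 70), (192, 69), (194, 70), (196, 96), (198, 99), (200, 100), (202, 100), (204, 84), (206, 11), (208, 13), (210, 15), (212, 15), (214, 15), (216, 11), (218, 12), (220, 16), (222, 16), (224, 15), (226, 14), (228, 17)] [(265, 14), (269, 16), (273, 14), (277, 14), (281, 15), (285, 8), (289, 13), (293, 11), (297, 16), (301, 15), (305, 16), (309, 12), (313, 19), (317, 10), (321, 16), (325, 15), (329, 10), (333, 12), (337, 32), (341, 38)]
320 [(190, 69), (192, 70), (194, 68), (196, 95), (198, 98), (200, 100), (202, 100), (204, 95), (206, 32), (208, 14), (210, 17), (212, 16), (214, 17), (216, 13), (218, 12), (220, 15), (222, 19), (224, 15), (226, 17), (228, 16)] [(265, 17), (269, 14), (273, 18), (277, 32), (281, 85), (285, 86), (289, 87), (293, 100), (297, 99), (301, 100), (305, 100), (309, 99), (313, 98), (317, 114), (321, 113), (325, 114), (329, 17), (333, 11), (337, 32), (341, 38)]
322 [(190, 69), (192, 69), (194, 70), (196, 92), (198, 96), (200, 100), (202, 100), (204, 95), (206, 28), (208, 14), (210, 16), (212, 16), (214, 20), (216, 19), (218, 15), (220, 16), (222, 15), (224,
[... 567 characters left out ...]
 (293, 108), (297, 108), (301, 107), (305, 108), (309, 108), (313, 103), (317, 103), (321, 103), (325, 103), (329, 15), (333, 9), (337, 32), (341, 40)]
328 [(190, 70), (192, 71), (194, 71), (196, 74), (198, 92), (200, 99), (202, 101), (204, 96), (206, 24), (208, 16), (210, 12), (212, 14), (214, 14), (216, 17), (218, 17), (220, 15), (222, 17), (224, 13), (226, 16), (228, 13)] [(265, 15), (269, 12), (273, 13), (277, 11), (281, 15), (285, 16), (289, 15), (293, 12), (297, 12), (301, 16), (305, 16), (309, 16), (313, 15), (317, 16), (321, 18), (325, 14), (329, 9), (333, 11), (337, 29), (341, 39)]
2 [[326.1, 219.5], [321.2, 289.6], [317.9, 337.2]]
11 [[327.1, 214.5], [322.0, 287.7], [318.6, 337.8]]
```

```bash
cat > fit.py <<'E'
from h import *
def show(T,rows,O=np.array([457.76,94.54,81])):
    c=wcal(T)
    f=tiltfit(c,O,None,rows,[-26,10.8,33.2]);s=least_squares(f,[-20,15,.6]);u,z,t=s.x
    print("free u,z,tilt",s.x[:2].round(1),np.degrees(t).round(1),"xp",round(.819*u+.574*z,1),"zp",round(-.574*u+.819*z,1))
    for t in np.radians((25,30,35)):
        s=least_squares(lambda p:f([p[0],p[1],t]),[-20,15]);u,z=s.x
        print(np.degrees(t).round(),"u,z",s.x.round(1),"res",s.fun.round(2),"xp",round(.819*u+.574*z,1),"zp",round(-.574*u+.819*z,1))
E
python3 - <<'E'
from fit import *
show(np.load("pics/w7.npy"),[(0,207.7),(0,282.3),(0,330.3)])
show(np.load("pics/w8.npy"),[(0,205.3),(0,277.5),(0,327.3)])
E
```

```text
free u,z,tilt [-39.6   4.9] 24.8 xp -29.6 zp 26.7
25.0 u,z [-39.4   5. ] res [ 0.01 -0.03  0.02] xp -29.4 zp 26.7
30.0 u,z [-36.    6.9] res [ 0.25 -0.59  0.34] xp -25.5 zp 26.4
35.0 u,z [-33.4  10.4] res [ 0.51 -1.17  0.66] xp -21.4 zp 27.7
free u,z,tilt [-10.2   8.9] 36.5 xp -3.2 zp 13.2
25.0 u,z [-16.7   1.8] res [-0.53  1.31 -0.78] xp -12.7 zp 11.1
30.0 u,z [-13.4   3.9] res [-0.32  0.75 -0.44] xp -8.8 zp 10.9
35.0 u,z [-10.8   7.5] res [-0.08  0.18 -0.1 ] xp -4.6 zp 12.4
```

The fit says the tilt is now about 36° and the underside is about 12 mm out on the axis, so the knob sits on the slot's ledge. Now pressing lightly while turning slowly.

arm_command:
  targets:
    - {"hand": -0.9,"x": -0.0005,"y": 0,"z": 0,"yaw": 0.02}
    - {"hand": -0.9,"x": -0.0005,"y": 0,"z": 0,"yaw": 0.02}
    - {"hand": -0.9,"x": 0,"y": 0,"z": 0.0003,"yaw": 0}
    - {"hand": -0.9,"x": 0,"y": 0,"z": 0,"yaw": 0}
  newtons: 10

```text
clock: 23.25
eef_pos: [427.7, 99.1, 72.5]
eef_rot: [-3.141, -0.001, 3.031]
wrist_force: [-7.7, -1.3, 11.4]
finger_gap: 20.1
finger_force: 10.0
```

arm_command:
  targets:
    - {"hand": -0.9,"x": -0.0005,"y": 0,"z": 0.0003,"yaw": 0.02}
    - {"hand": -0.9,"x": 0,"y": 0,"z": 0.0003,"yaw": 0.02}
    - {"hand": -0.9,"x": 0,"y": 0,"z": 0,"yaw": 0}

```text
clock: 23.55
eef_pos: [428.4, 99.4, 72.1]
eef_rot: [3.141, -0.001, 2.99]
wrist_force: [-7.9, 0.8, 12.3]
finger_gap: 19.9
finger_force: 10.6
```

arm_command:
  targets:
    - {"hand": -0.9,"x": 0,"y": 0,"z": 0.0003,"yaw": 0.02}
    - {"hand": -0.9,"x": 0,"y": 0,"z": 0.0003,"yaw": 0.02}
    - {"hand": -0.9,"x": 0,"y": 0,"z": 0,"yaw": 0}

```text
clock: 23.85
eef_pos: [428.7, 99.8, 71.7]
eef_rot: [3.14, -0.0, 2.95]
wrist_force: [-6.6, 4.4, 13.7]
finger_gap: 20.0
finger_force: 11.7
```

```bash
cat >> fit.py <<'E'
def edges():
    T=np.array(get_calibration("wrist")["cam_to_world"]);im=camera("wrist");g=im.min(2).astype(float)
    def cross(x0,x1,r0,r1,lev):
        v=g[r0:r1,x0:x1].mean(1);i=[k for k in range(len(v)-1) if (v[k]-lev)*(v[k+1]-lev)<0];return [round(r0+k+(lev-v[k])/(v[k+1]-v[k]),1) for k in i]
    a=cross(319,325,180,240,50)
    col=int(np.median(np.nonzero(g[290:310,305:340].mean(0)>70)[0]))+305
    b=cross(col-1,col+2,255,340,60);print(a,col,b)
    ln=[(float(np.average(np.arange(300,345),weights=np.clip(g[r,300:345]-50,0,None))),r) for r in (int(b[0])+4,int(b[1])-4)];print("line",ln)
    return T,[(0,a[-1]),(0,b[0]),(0,b[1])],ln,im
E
python3 - <<'E'
from fit import *
T,rows,ln,im=edges();show(T,rows);s=manip.read_state();print(s["moment"].round(2),s["wrist_force"].round(1),s["eef_rot"])
cv2.imwrite("pics/w9.png",im[:,:,::-1]);cv2.imwrite("pics/s9.png",camera("side")[:,:,::-1])
# pointer direction on bar-top plane (zp=48+12)
c=wcal(T);O=np.array([457.76,94.54,81]);F=frame(-.155)
a,b=[onplane(c,p,O+F[:,2]*58,F) for p in ln];print(a,b,"pointer deg",np.degrees(np.arctan2(b[1]-a[1],b[0]-a[0])))
E
```

```text
[np.float64(203.8)] 322 [np.float64(275.7), np.float64(325.2)]
line [(322.062893081761, 279), (322.57670454545456, 321)]
free u,z,tilt [-9.3  6.8] 36.4 xp -3.7 zp 10.9
25.0 u,z [-15.7  -0.5] res [-0.52  1.28 -0.76] xp -13.1 zp 8.6
30.0 u,z [-12.4   1.8] res [-0.31  0.73 -0.42] xp -9.2 zp 8.6
35.0 u,z [-9.9  5.5] res [-0.07  0.16 -0.09] xp -4.9 zp 10.1
[0.95 1.17 0.15] [-7.1  3.8 12.7] [ 3.14049192e+00 -4.47990071e-04  2.95084458e+00]
[7.33843228e+00 4.94240689e-01 7.38916017e-15] [2.64608309e+01 1.46775245e-01 1.10870677e-15] pointer deg -1.040984093742733
```

It is moving deeper: 2.3 mm in since the last fit, with the pointer at −1°. Squaring the yaw and continuing along the axis.

arm_command:
  targets:
    - {"hand": -0.9,"x": 0,"y": 0,"z": 0,"yaw": -0.04}
    - {"hand": -0.9,"x": -0.0006,"y": 0,"z": 0.0008,"yaw": 0}
    - {"hand": -0.9,"x": -0.0006,"y": 0,"z": 0.0008,"yaw": 0}
    - {"hand": -0.9,"x": 0,"y": 0,"z": 0,"yaw": 0}
  newtons: 12

```text
clock: 24.35
eef_pos: [429.2, 99.4, 70.4]
eef_rot: [3.141, -0.002, 2.991]
wrist_force: [-14.7, 2.1, 21.3]
finger_gap: 19.7
finger_force: 21.1
```

```bash
python3 - <<'E'
from fit import *
T,rows,ln,im=edges();show(T,rows);s=manip.read_state();print(s["moment"].round(2),s["wrist_force"].round(1),s["eef_rot"])
E
```

```text
[np.float64(203.4)] 322 [np.float64(274.4), np.float64(324.2)]
line [(322.2566371681416, 278), (322.24411764705883, 320)]
free u,z,tilt [-7.6  7.9] 39.5 xp -1.7 zp 10.8
25.0 u,z [-15.   -2.9] res [-0.66  1.63 -0.97] xp -13.9 zp 6.2
30.0 u,z [-11.8  -0.6] res [-0.46  1.09 -0.63] xp -10.0 zp 6.3
35.0 u,z [-9.2  3.2] res [-0.23  0.52 -0.3 ] xp -5.7 zp 7.9
[0.36 2.5  0.01] [-13.9   2.7  22.7] [ 3.14124507e+00 -1.90070316e-03  2.99094731e+00]
```

The axial force reached 25 N without a drop, so I stop pressing. Backing off to a light press, then sweeping the angle wider with a softer grip.

arm_command:
  targets:
    - {"hand": -0.9,"x": 0.0006,"y": 0,"z": -0.0008,"yaw": 0}
    - {"hand": -0.9,"x": 0,"y": 0,"z": -0.0003,"yaw": -0.04}
    - {"hand": -0.9,"x": 0,"y": 0,"z": 0,"yaw": -0.04}
    - {"hand": -0.9,"x": 0,"y": 0,"z": 0,"yaw": -0.04}
  newtons: 6

```text
clock: 24.8
eef_pos: [428.5, 98.3, 70.7]
eef_rot: [-3.14, -0.002, 3.112]
wrist_force: [-10.1, -8.5, 11.3]
finger_gap: 20.3
finger_force: 12.5
```

arm_command:
  targets:
    - {"hand": -0.9,"x": 0,"y": 0,"z": 0,"yaw": -0.04}
    - {"hand": -0.9,"x": 0,"y": 0,"z": 0,"yaw": -0.04}
    - {"hand": -0.9,"x": 0,"y": 0,"z": 0,"yaw": 0}

```text
clock: 25.1
eef_pos: [428.3, 98.0, 70.5]
eef_rot: [-3.14, -0.003, -3.091]
wrist_force: [-9.1, -8.8, 11.4]
finger_gap: 21.2
finger_force: 10.2
```

arm_command:
  targets:
    - {"hand": -0.9,"x": 0,"y": 0,"z": 0.0004,"yaw": -0.04}
    - {"hand": -0.9,"x": 0,"y": 0,"z": 0.0004,"yaw": -0.04}
    - {"hand": -0.9,"x": 0,"y": 0,"z": 0,"yaw": 0}

```text
clock: 25.4
eef_pos: [429.2, 98.3, 69.7]
eef_rot: [-3.14, -0.001, -3.011]
wrist_force: [0.2, -5.4, 0.6]
finger_gap: 22.6
finger_force: 12.7
```

```bash
python3 - <<'E'
from fit import *
T,rows,ln,im=edges();show(T,rows)
c=wcal(T);O=np.array([457.76,94.54,81]);F=frame(-.155)
a,b=[onplane(c,p,O+F[:,2]*57,F) for p in ln];print("pointer deg",np.degrees(np.arctan2(b[1]-a[1],b[0]-a[0])),a,b)
E
```

```text
[np.float64(204.3)] 325 [np.float64(275.1), np.float64(324.1)]
line [(325.625748502994, 279), (325.8368580060423, 320)]
free u,z,tilt [-10.4   7.4] 36.4 xp -4.3 zp 12.0
25.0 u,z [-17.    0.7] res [-0.52  1.28 -0.76] xp -13.5 zp 10.3
30.0 u,z [-13.7   2.7] res [-0.31  0.73 -0.42] xp -9.6 zp 10.1
35.0 u,z [-11.    6.2] res [-0.07  0.16 -0.09] xp -5.5 zp 11.4
pointer deg 13.669126541155563 [6.46650963e+00 1.44926486e+00 4.52489216e-15] [ 2.45388816e+01  5.84451874e+00 -2.67060935e-14]
```

The axial force vanished near pointer ≈ +13°: it is dropping. Following it down.

arm_command:
  targets:
    - {"hand": -0.9,"x": -0.0007,"y": 0,"z": 0.001,"yaw": 0}
    - {"hand": -0.9,"x": -0.0007,"y": 0,"z": 0.001,"yaw": 0}
    - {"hand": -0.9,"x": 0,"y": 0,"z": 0,"yaw": 0}

```text
clock: 25.75
eef_pos: [430.6, 98.4, 68.1]
eef_rot: [-3.14, -0.001, -3.012]
wrist_force: [-4.6, -8.0, 10.2]
finger_gap: 22.8
finger_force: 14.5
```

arm_command:
  targets:
    - {"hand": -0.9,"x": -0.0007,"y": 0,"z": 0.001,"yaw": 0}
    - {"hand": -0.9,"x": -0.0007,"y": 0,"z": 0.001,"yaw": 0}
    - {"hand": -0.9,"x": 0,"y": 0,"z": 0,"yaw": 0}

```text
clock: 26.05
eef_pos: [431.9, 98.4, 66.3]
eef_rot: [-3.14, -0.001, -3.012]
wrist_force: [-7.8, -8.6, 13.7]
finger_gap: 22.7
finger_force: 15.1
```

```bash
python3 - <<'E'
from fit import *
T,rows,ln,im=edges();show(T,rows)
c=wcal(T);O=np.array([457.76,94.54,81]);F=frame(-.155)
a,b=[onplane(c,p,O+F[:,2]*54,F) for p in ln];print("pointer deg",np.degrees(np.arctan2(b[1]-a[1],b[0]-a[0])),a,b)
E
```

```text
[np.float64(204.1)] 326 [np.float64(275.1), np.float64(324.2)]
line [(325.73413897280966, 279), (326.58620689655174, 320)]
free u,z,tilt [-7.8  4.1] 36.2 xp -4.0 zp 7.9
25.0 u,z [-14.3  -2.4] res [-0.52  1.27 -0.75] xp -13.1 zp 6.2
30.0 u,z [-11.   -0.4] res [-0.3   0.71 -0.41] xp -9.2 zp 6.0
35.0 u,z [-8.3  3.1] res [-0.06  0.14 -0.08] xp -5.1 zp 7.3
pointer deg 14.539744245737598 [6.87692053e+00 1.92417958e+00 3.11297218e-15] [2.47363825e+01 6.55616998e+00 2.86669870e-14]
```

The underside has gone from 12 to 7.9 in the fit, moving with the gripper. Continuing down.

arm_command:
  targets:
    - {"hand": -0.9,"x": -0.0006,"y": 0,"z": 0.0009,"yaw": 0}
    - {"hand": -0.9,"x": -0.0006,"y": 0,"z": 0.0009,"yaw": 0}
    - {"hand": -0.9,"x": 0,"y": 0,"z": 0,"yaw": 0}

```text
clock: 26.4
eef_pos: [433.3, 98.5, 64.6]
eef_rot: [-3.14, -0.001, -3.012]
wrist_force: [-6.8, -10.3, 14.3]
finger_gap: 23.1
finger_force: 15.1
```

arm_command:
  targets:
    - {"hand": -0.9,"x": -0.0006,"y": 0,"z": 0.0009,"yaw": -0.02}
    - {"hand": -0.9,"x": 0,"y": 0,"z": 0.0004,"yaw": -0.02}
    - {"hand": -0.9,"x": 0,"y": 0,"z": 0,"yaw": 0}

```text
clock: 26.7
eef_pos: [434.0, 98.4, 63.6]
eef_rot: [-3.139, -0.001, -2.972]
wrist_force: [-8.5, -10.9, 19.3]
finger_gap: 23.5
finger_force: 15.5
```

```bash
python3 - <<'E'
from fit import *
T,rows,ln,im=edges();show(T,rows)
c=wcal(T);O=np.array([457.76,94.54,81]);F=frame(-.155)
a,b=[onplane(c,p,O+F[:,2]*52,F) for p in ln];print("pointer deg",np.degrees(np.arctan2(b[1]-a[1],b[0]-a[0])),a,b)
E
```

```text
[np.float64(205.4)] 326 [np.float64(278.2), np.float64(327.6), np.float64(333.8), np.float64(336.4)]
line [(326.36070381231673, 282), (325.83193277310926, 323)]
free u,z,tilt [-8.4  2.7] 32.5 xp -5.3 zp 7.0
25.0 u,z [-13.2  -0.5] res [-0.36  0.87 -0.52] xp -11.2 zp 7.2
30.0 u,z [-9.8  1.3] res [-0.12  0.29 -0.17] xp -7.3 zp 6.7
35.0 u,z [-7.1  4.5] res [ 0.13 -0.3   0.17] xp -3.2 zp 7.8
pointer deg 14.495049674835682 [8.36425425e+00 2.69601316e+00 2.14668747e-15] [2.60084741e+01 7.25749231e+00 1.00123442e-14]
```

The TCP is close to the expected home position. Releasing and rising to look and check the height.

arm_command:
  targets:
    - {"hand": -0.45,"x": 0,"y": 0,"z": 0,"yaw": 0}
    - {"hand": -0.28,"x": 0,"y": 0,"z": 0,"yaw": 0}
    - {"hand": -0.28,"x": 0,"y": 0,"z": 0,"yaw": 0.05}
    - {"hand": -0.28,"x": 0,"y": 0,"z": -0.01,"yaw": 0}
    - {"hand": -0.1,"x": 0,"y": 0,"z": -0.025,"yaw": 0}
    - {"hand": 0.2,"x": 0,"y": 0,"z": -0.035,"yaw": 0.05}
    - {"hand": 0.4,"x": 0,"y": 0,"z": -0.03,"yaw": 0.08}
    - {"hand": 0.4,"x": 0,"y": 0,"z": 0,"yaw": 0}
    - {"hand": 0.4,"x": 0,"y": 0,"z": 0,"yaw": 0}

```text
clock: 27.65
eef_pos: [434.0, 99.6, 162.8]
eef_rot: [3.142, 0.001, 3.132]
wrist_force: [-0.9, 0.9, -0.4]
finger_gap: 65.4
finger_force: 0.0
```

```bash
python3 - <<'E'
from fit import *
c=get_calibration("wrist");T=np.array(c["cam_to_world"]);im=camera("wrist");cv2.imwrite("pics/w10.png",im[:,:,::-1]);np.save("pics/w10.npy",T);c=wcal(T)
si=camera("side");cv2.imwrite("pics/s10.png",si[:,:,::-1]);d=get_calibration("side")
s=manip.read_state();print(s["clock"],s["eef_pos"],s["eef_rot"],s["wrist_force"].round(1),s["finger_gap"])
O=np.array([457.76,94.54,81]);F=frame(-.155)
# dark knob blob & white line
g=im.max(2);m=(g<60).astype(np.uint8);n,l,st,ce=cv2.connectedComponentsWithStats(m)
for i in range(1,n):
    if st[i,4]>400: print(st[i],ce[i].round(1))
w=((im.min(2)>75)).astype(np.uint8);n,l,st,ce=cv2.connectedComponentsWithStats(w)
for i in range(1,n):
    if 15<st[i,4]<400 and abs(ce[i,0]-325)<80 : print("w",st[i],ce[i].round(1))
for phi in (0,14,25):
    a=np.radians(phi);e=np.array([np.cos(a),np.sin(a),0])
    print(phi,[proj(c,O+F@(x*e+[0,0,50])).round(1).tolist() for x in (-26,10.8,33.2)])
print("z11",[proj(c,O+F@(x*e+[0,0,60])).round(1).tolist() for x in (-26,10.8,33.2)])
print("dots",[proj(c,O+F@np.array([40.5*np.cos(q),40.5*np.sin(q),0])).round(1).tolist() for q in (-1.5,-1,-.5,0,.5,1,1.5)])
E
```

```text
27.75 [433.48065894  99.48789219 161.72608139] [-3.14128559e+00 -1.75923306e-03  3.13186451e+00] [ 0.6  0.4 -0.1] 65.49179791637056
[298   0  49  30 759] [321.1  14.3]
[ 278  171   79   91 5092] [316.8 218.7]
[212 193  33  38 919] [228.2 211.7]
[    0   240   640   160 38712] [326.1 346.4]
[360 378  32  22 526] [375.3 390.6]
w [322 217  10  29 105] [327. 231.]
0 [[325.3, 174.7], [319.6, 219.8], [315.8, 249.4]]
14 [[317.1, 174.4], [323.1, 219.9], [327.0, 249.5]]
25 [[310.9, 175.5], [325.8, 219.3], [335.5, 247.8]]
z11 [[311.6, 170.2], [327.1, 215.4], [337.2, 244.8]]
dots [[270.7, 220.8], [274.3, 242.9], [288.9, 260.9], [310.8, 269.7], [334.1, 266.9], [352.5, 253.5], [361.5, 233.3]]
```

```bash
python3 - <<'E'
from fit import *
O=np.array([457.76,94.54,81]);F=frame(-.155)
c=wcal(np.load("pics/w10.npy"));im=cv2.imread("pics/w10.png");d=get_calibration("side");si=cv2.imread("pics/s10.png");s0=cv2.imread("pics/side0.png")
g=im.min(2).astype(float);bg=cv2.medianBlur(im,11).min(2).astype(float);t=((g-bg)>18).astype(np.uint8);t[262:]=0
n,l,st,ce=cv2.connectedComponentsWithStats(t)
for q in np.arange(-2,2.1,.5):
    p=proj(c,O+F@np.array([40.46*np.cos(q),40.46*np.sin(q),0]));k=[(ce[i].round(1).tolist(),int(st[i,4])) for i in range(1,n) if np.hypot(*(ce[i]-p))<8 and st[i,4]>3];print(q,p.round(1),k)
for im_,nm in ((s0,"s0"),(si,"s10")):
    g=im_.min(2).astype(float);b=cv2.medianBlur(im_,9).min(2).astype(float);t=((g-b)>15).astype(np.uint8);n,l,st,ce=cv2.connectedComponentsWithStats(t)
    print(nm,[(q,proj(d,O+F@np.array([40.46*np.cos(q),40.46*np.sin(q),0])).round(1).tolist(),[ce[i].round(1).tolist() for i in range(1,n) if np.hypot(*(ce[i]-proj(d,O+F@np.array([40.46*np.cos(q),40.46*np.sin(q),0]))))<5]) for q in np.arange(-2,2.1,.5)])
m=(si.max(2)<60).astype(np.uint8);n,l,st,ce=cv2.connectedComponentsWithStats(m[150:240,255:345]);print(st,ce)
ys,xs=np.nonzero((im.max(2)<60)[165:262,270:370]);xs+=270;ys+=165
print("blob left rows",[(int(x),int(ys[xs==x].min()),int(ys[xs==x].max())) for x in (278,279,281,285,352,355,356)])
for zp in (2,5,8,12):
    A=np.linspace(0,6.28,120);P=np.array([proj(c,O+F@np.array([34*np.cos(a),34*np.sin(a),zp])) for a in A]);S=np.array([proj(d,O+F@np.array([34*np.cos(a),34*np.sin(a),zp])) for a in A])
    print(zp,"wrist foot x",P[:,0].min().round(1),P[:,0].max().round(1),"rows",P[:,1].min().round(1),P[:,1].max().round(1),"side x",S[:,0].min().round(1),S[:,0].max().round(1),"rows",S[:,1].min().round(1),S[:,1].max().round(1))
E
```

```text
-2.0 [278.4 200.4] [([278.5, 200.3], 14)]
-1.5 [270.7 220.8] [([270.8, 220.6], 16)]
-1.0 [274.4 242.9] [([274.1, 242.6], 17)]
-0.5 [288.9 260.8] [([289.2, 259.5], 23)]
0.0 [310.8 269.7] []
0.5 [334.1 266.9] []
1.0 [352.5 253.5] [([352.4, 253.6], 15)]
1.5 [361.4 233.3] [([361.5, 233.5], 16)]
2.0 [359.3 211.8] [([359.5, 211.7], 14)]
s0 [(np.float64(-2.0), [289.0, 200.0], [[289.5, 201.0]]), (np.float64(-1.5), [295.3, 197.0], [[295.5, 198.0]]), (np.float64(-1.0), [301.5, 191.5], [[301.5, 192.0]]), (np.float64(-0.5), [305.8, 185.1], [[306.8, 185.7]]), (np.float64(0.0), [307.1, 179.5], [[305.5, 177.0], [307.3, 180.3]]), (np.float64(0.5), [305.3, 176.1], [[302.0, 176.0], [305.5, 177.0], [307.3, 180.3]]), (np.float64(1.0), [300.9, 175.6], [[302.0, 176.0], [305.5, 177.0]]), (np.float64(1.5), [295.1, 177.9], [[295.0, 179.0]]), (np.float64(2.0), [289.2, 182.6], [[289.4, 182.6]])]
s10 [(np.float64(-2.0), [289.0, 200.0], [[289.7, 200.7]]), (np.float64(-1.5), [295.3, 197.0], [[295.5, 198.0]]), (np.float64(-1.0), [301.5, 191.5], [[301.5, 192.0]]), (np.float64(-0.5), [305.8, 185.1], [[306.8, 185.7]]
[... 868 characters left out ...]

 [26.         51.        ]
 [32.         51.        ]
 [28.         53.        ]
 [39.21428571 58.07142857]
 [25.         55.        ]
 [72.90909091 81.18181818]
 [78.375      81.1875    ]
 [83.5        81.        ]
 [88.52631579 80.73684211]]
blob left rows [(278, 220, 225), (279, 213, 232), (281, 207, 238), (285, 199, 245), (352, 203, 239), (355, 209, 231), (356, 214, 225)]
2 wrist foot x 277.9 355.1 rows 187.4 262.1 side x 283.3 304.6 rows 176.8 197.9
5 wrist foot x 277.8 355.7 rows 186.1 261.5 side x 282.5 303.9 rows 176.1 197.1
8 wrist foot x 277.7 356.3 rows 184.9 260.9 side x 281.8 303.1 rows 175.3 196.3
12 wrist foot x 277.5 357.1 rows 183.2 260.0 side x 280.8 302.1 rows 174.3 195.3
```

The dots match within 0.3 px, so the frame is good. The side and foot edges suggest the knob is home, with the pointer about +22°. I'll confirm by touch, pressing lightly on the bar top with closed fingers: contact at TCP z ≈ 94 means home, about 106 means it is on the ledge.

arm_command:
  targets:
    - {"hand": -1,"x": 0,"y": 0,"z": 0,"yaw": 0}
    - {"hand": -1,"x": 0,"y": 0,"z": 0,"yaw": 0}
    - {"hand": -1,"x": 0,"y": 0,"z": 0.01,"yaw": 0}
    - {"hand": -1,"x": 0,"y": 0,"z": 0.01,"yaw": 0}
    - {"hand": -1,"x": 0,"y": 0,"z": 0.01,"yaw": 0}
    - {"hand": -1,"x": 0,"y": 0,"z": 0.01,"yaw": 0}
    - {"hand": -1,"x": 0,"y": 0,"z": 0.01,"yaw": 0}
    - {"hand": -1,"x": 0,"y": 0,"z": 0.002,"yaw": 0}
    - {"hand": -1,"x": 0,"y": 0,"z": 0.002,"yaw": 0}
    - {"hand": -1,"x": 0,"y": 0,"z": 0,"yaw": 0}
  newtons: 10

```text
clock: 28.75
eef_pos: [434.1, 99.6, 108.8]
eef_rot: [3.142, 0.0, 3.131]
wrist_force: [0.0, 1.1, -0.4]
finger_gap: 0.1
finger_force: 0.0
```

arm_command:
  targets:
    - {"hand": -1,"x": 0,"y": 0,"z": 0.002,"yaw": 0}
    - {"hand": -1,"x": 0,"y": 0,"z": 0.002,"yaw": 0}
    - {"hand": -1,"x": 0,"y": 0,"z": 0,"yaw": 0}

```text
clock: 29.05
eef_pos: [434.0, 99.6, 104.6]
eef_rot: [-3.142, -0.0, 3.131]
wrist_force: [-0.5, -0.0, 1.0]
finger_gap: 0.2
finger_force: 0.0
```

arm_command:
  targets:
    - {"hand": -1,"x": 0,"y": 0,"z": 0.002,"yaw": 0}
    - {"hand": -1,"x": 0,"y": 0,"z": 0.002,"yaw": 0}
    - {"hand": -1,"x": 0,"y": 0,"z": 0,"yaw": 0}

```text
clock: 29.35
eef_pos: [433.9, 99.6, 100.5]
eef_rot: [-3.142, -0.0, 3.131]
wrist_force: [0.1, -0.2, -0.6]
finger_gap: 0.4
finger_force: 0.0
```

arm_command:
  targets:
    - {"hand": -1,"x": 0,"y": 0,"z": 0.001,"yaw": 0}
    - {"hand": -1,"x": 0,"y": 0,"z": 0.001,"yaw": 0}
    - {"hand": -1,"x": 0,"y": 0,"z": 0,"yaw": 0}

```text
clock: 29.65
eef_pos: [434.0, 99.6, 98.6]
eef_rot: [-3.142, -0.0, 3.131]
wrist_force: [-0.0, -0.9, 0.6]
finger_gap: 0.4
finger_force: 0.0
```

arm_command:
  targets:
    - {"hand": -1,"x": 0,"y": 0,"z": 0.001,"yaw": 0}
    - {"hand": -1,"x": 0,"y": 0,"z": 0.001,"yaw": 0}
    - {"hand": -1,"x": 0,"y": 0,"z": 0,"yaw": 0}

```text
clock: 29.95
eef_pos: [434.0, 99.6, 96.6]
eef_rot: [-3.142, -0.0, 3.131]
wrist_force: [-0.5, 0.1, 0.1]
finger_gap: 0.2
finger_force: 0.0
```

arm_command:
  targets:
    - {"hand": -1,"x": 0,"y": 0,"z": 0.001,"yaw": 0}
    - {"hand": -1,"x": 0,"y": 0,"z": 0.0007,"yaw": 0}
    - {"hand": -1,"x": 0,"y": 0,"z": 0,"yaw": 0}

```text
clock: 30.25
eef_pos: [434.1, 99.6, 95.0]
eef_rot: [3.142, 0.0, 3.131]
wrist_force: [0.5, -0.5, 1.4]
finger_gap: 0.3
finger_force: 0.2
```

arm_command:
  targets:
    - {"hand": -1,"x": 0,"y": 0,"z": 0.0006,"yaw": 0}
    - {"hand": -1,"x": 0,"y": 0,"z": 0,"yaw": 0}

```text
clock: 30.45
eef_pos: [434.2, 99.6, 94.6]
eef_rot: [3.142, 0.0, 3.131]
wrist_force: [-0.5, 0.3, 2.6]
finger_gap: 0.7
finger_force: 1.0
```

Contact is at z ≈ 94.7, which matches home. I'll press a little more to confirm it is seated.

arm_command:
  targets:
    - {"hand": -1,"x": 0,"y": 0,"z": 0.0008,"yaw": 0}
    - {"hand": -1,"x": 0,"y": 0,"z": 0.0007,"yaw": 0}
    - {"hand": -1,"x": 0,"y": 0,"z": 0,"yaw": 0}

```text
clock: 30.75
eef_pos: [434.7, 99.8, 93.8]
eef_rot: [3.141, 0.002, 3.131]
wrist_force: [-2.5, 0.6, 11.7]
finger_gap: 0.4
finger_force: 5.1
```

The contact is stiff (12 N in 0.8 mm), so the knob is fully home. Now I'll turn it clockwise to the mark by pushing the left side of the nose with the closed fingers: rise, move across to the left, go down.

arm_command:
  targets:
    - {"hand": -1,"x": 0,"y": 0,"z": -0.015,"yaw": 0.0}
    - {"hand": -1,"x": 0,"y": 0,"z": -0.025,"yaw": 0.144}
    - {"hand": -1,"x": -0.013,"y": 0.019,"z": 0,"yaw": 0}
    - {"hand": -1,"x": -0.0135,"y": 0.0195,"z": 0,"yaw": 0}
    - {"hand": -1,"x": 0,"y": 0,"z": 0.02,"yaw": 0}
    - {"hand": -1,"x": 0,"y": 0,"z": 0.015,"yaw": 0}
    - {"hand": -1,"x": 0,"y": 0,"z": 0.01,"yaw": 0}
    - {"hand": -1,"x": 0,"y": 0,"z": 0,"yaw": 0}

```text
clock: 31.55
eef_pos: [465.5, 133.4, 86.8]
eef_rot: [-3.141, -0.002, 2.987]
wrist_force: [0.4, -0.4, 0.4]
finger_gap: 0.4
finger_force: 0.0
```

```bash
python3 - <<'E'
from h import *
s=manip.read_state();O=np.array([457.76,94.54]);p=s["eef_pos"][:2]-O;print(s["eef_pos"],s["eef_rot"][2],"u",p@[.988,-.154],"y",p@[.154,.988],s["wrist_force"].round(1))
E
```

```text
[465.49057914 133.39889949  86.84347941] 2.986763131521518 u 1.6535416689299147 y 39.58310188544234 [ 0.4 -0.4  0.4]
```

arm_command:
  targets:
    - {"hand": -1,"x": 0,"y": -0.003,"z": 0,"yaw": 0}
    - {"hand": -1,"x": 0,"y": -0.003,"z": 0,"yaw": 0}
    - {"hand": -1,"x": 0,"y": -0.003,"z": 0,"yaw": 0}
    - {"hand": -1,"x": 0,"y": -0.002,"z": 0,"yaw": 0}
    - {"hand": -1,"x": 0,"y": -0.002,"z": 0,"yaw": 0}

```text
clock: 32.05
eef_pos: [464.2, 120.5, 88.2]
eef_rot: [3.141, 0.0, 2.987]
wrist_force: [-0.9, 0.8, 0.6]
finger_gap: 1.0
finger_force: 0.0
```

arm_command:
  targets:
    - {"hand": -1,"x": 0,"y": -0.002,"z": 0,"yaw": 0}
    - {"hand": -1,"x": 0,"y": -0.002,"z": 0,"yaw": 0}
    - {"hand": -1,"x": 0,"y": -0.002,"z": 0,"yaw": 0}
    - {"hand": -1,"x": 0,"y": -0.002,"z": 0,"yaw": 0}
    - {"hand": -1,"x": 0,"y": 0,"z": 0,"yaw": 0}

```text
clock: 32.55
eef_pos: [463.8, 113.6, 88.8]
eef_rot: [3.139, 0.002, 2.987]
wrist_force: [2.3, 7.6, 5.3]
finger_gap: 0.5
finger_force: 4.6
```

arm_command:
  targets:
    - {"hand": -1,"x": 0,"y": -0.002,"z": 0,"yaw": 0}
    - {"hand": -1,"x": 0,"y": -0.002,"z": 0,"yaw": 0}
    - {"hand": -1,"x": 0,"y": 0,"z": 0,"yaw": 0}

```text
clock: 32.85
eef_pos: [463.7, 109.8, 89.2]
eef_rot: [3.139, 0.004, 2.987]
wrist_force: [4.0, 8.8, 8.5]
finger_gap: 0.8
finger_force: 5.6
```

arm_command:
  targets:
    - {"hand": -1,"x": 0,"y": -0.001,"z": -0.002,"yaw": 0}
    - {"hand": -1,"x": 0,"y": -0.001,"z": 0,"yaw": 0}
    - {"hand": -1,"x": 0,"y": 0,"z": 0,"yaw": 0}

```text
clock: 33.15
eef_pos: [462.8, 107.7, 90.4]
eef_rot: [3.14, 0.002, 2.987]
wrist_force: [3.3, 7.4, 1.8]
finger_gap: 0.6
finger_force: 4.2
```

arm_command:
  targets:
    - {"hand": -1,"x": 0,"y": 0.004,"z": 0,"yaw": 0}
    - {"hand": -1,"x": 0,"y": 0.006,"z": -0.03,"yaw": 0}
    - {"hand": -0.5,"x": 0.01,"y": 0,"z": -0.04,"yaw": 0}
    - {"hand": 0,"x": 0.015,"y": -0.01,"z": -0.01,"yaw": 0}
    - {"hand": 0.4,"x": 0,"y": -0.012,"z": 0,"yaw": 0}
    - {"hand": 0.4,"x": 0,"y": 0,"z": 0,"yaw": 0}
    - {"hand": 0.4,"x": 0,"y": 0,"z": 0,"yaw": 0}
    - {"hand": 0.4,"x": 0,"y": 0,"z": 0,"yaw": 0}

```text
clock: 33.95
eef_pos: [435.5, 98.8, 169.0]
eef_rot: [-3.141, -0.002, 2.986]
wrist_force: [0.9, 0.2, 0.1]
finger_gap: 45.3
finger_force: 0.0
```

```bash
cat > look.py <<'E'
from h import *
c=get_calibration("wrist");T=np.array(c["cam_to_world"]);c=wcal(T);im=camera("wrist");cv2.imwrite("pics/w11.png",im[:,:,::-1])
s=manip.read_state();print(s["clock"],s["eef_pos"],s["finger_gap"])
O=np.array([457.76,94.54,81]);F=frame(-.155)
w=((im.min(2)>75)).astype(np.uint8);n,l,st,ce=cv2.connectedComponentsWithStats(w)
for i in range(1,n):
    if 40<st[i,4]<300:
        q=onplane(c,ce[i],O+F[:,2]*50,F)
        if np.hypot(*q[:2])<40:
            ys,xs=np.nonzero(l==i);v=cv2.fitLine(np.c_[xs,ys].astype(np.float32),cv2.DIST_L2,0,.01,.01).ravel()
            P=[onplane(c,v[2:]+k*v[:2],O+F[:,2]*50,F)[:2] for k in(-10,10)];e=P[1]-P[0]
            print(st[i],ce[i].round(1),"on bar plane",q[:2].round(1),"azimuth",np.degrees(np.arctan2(q[1],q[0])).round(1),"dir",np.degrees(np.arctan2(e[1],e[0])).round(1))
m=(im.max(2)<60).astype(np.uint8);n,l,st,ce=cv2.connectedComponentsWithStats(m)
f=proj(c,O+F[:,2]*2);k=l[int(f[1]),int(f[0])];print("blob",st[k],"foot centre",f.round(1))
for zp in (2,12):
    P=np.array([proj(c,O+F@np.array([34*np.cos(a),34*np.sin(a),zp])) for a in np.linspace(0,6.28,120)]);print(zp,P.min(0).round(1),P.max(0).round(1))
E
python3 look.py
```

```text
34.0 [435.46843643  98.89533652 169.12931195] 49.052578702589116
[320 213   7  29 102] [323.1 227.2] on bar plane [19.8  1.5] azimuth 4.3 dir 5.7
blob [     0      0    640    400 210094] foot centre [321.3 220.2]
2 [283.3 185. ] [359.3 258. ]
12 [282.1 180.8] [360.4 255.8]
```

The pointer is at about +5°, and the line's radius agrees with home. Second push, further across.

arm_command:
  targets:
    - {"hand": -1,"x": -0.0125,"y": 0.0115,"z": 0,"yaw": 0}
    - {"hand": -1,"x": -0.0125,"y": 0.0115,"z": 0,"yaw": 0}
    - {"hand": -1,"x": 0,"y": 0.001,"z": 0.01,"yaw": 0}
    - {"hand": -1,"x": 0,"y": 0,"z": 0.01,"yaw": 0}
    - {"hand": -1,"x": 0,"y": 0,"z": 0.01,"yaw": 0}
    - {"hand": -1,"x": 0,"y": 0,"z": 0.02,"yaw": 0}
    - {"hand": -1,"x": 0,"y": 0,"z": 0.02,"yaw": 0}
    - {"hand": -1,"x": 0,"y": 0,"z": 0.009,"yaw": 0}
    - {"hand": -1,"x": 0,"y": 0,"z": 0,"yaw": 0}

```text
clock: 34.9
eef_pos: [462.9, 118.4, 89.8]
eef_rot: [-3.141, -0.002, 2.987]
wrist_force: [0.4, 0.1, 0.0]
finger_gap: 0.8
finger_force: 0.0
```

arm_command:
  targets:
    - {"hand": -1,"x": 0,"y": -0.003,"z": 0,"yaw": 0}
    - {"hand": -1,"x": 0,"y": -0.003,"z": 0,"yaw": 0}
    - {"hand": -1,"x": 0,"y": -0.003,"z": 0,"yaw": 0}
    - {"hand": -1,"x": 0,"y": -0.002,"z": 0,"yaw": 0}
    - {"hand": -1,"x": 0,"y": -0.002,"z": 0,"yaw": 0}
    - {"hand": -1,"x": 0,"y": 0,"z": 0,"yaw": 0}

```text
clock: 35.5
eef_pos: [462.5, 106.4, 91.8]
eef_rot: [3.14, 0.002, 2.986]
wrist_force: [2.1, 5.5, 3.8]
finger_gap: 0.3
finger_force: 3.4
```

arm_command:
  targets:
    - {"hand": -1,"x": 0,"y": -0.002,"z": 0,"yaw": 0}
    - {"hand": -1,"x": 0,"y": -0.002,"z": 0,"yaw": 0}
    - {"hand": -1,"x": 0,"y": -0.002,"z": 0,"yaw": 0}
    - {"hand": -1,"x": 0,"y": 0,"z": 0,"yaw": 0}

```text
clock: 35.9
eef_pos: [461.6, 100.4, 91.7]
eef_rot: [3.14, 0.002, 2.987]
wrist_force: [2.1, 4.9, 4.0]
finger_gap: 0.5
finger_force: 3.1
```

arm_command:
  targets:
    - {"hand": -1,"x": 0,"y": -0.002,"z": 0,"yaw": 0}
    - {"hand": -1,"x": 0,"y": -0.002,"z": 0,"yaw": 0}
    - {"hand": -1,"x": 0,"y": -0.001,"z": 0,"yaw": 0}
    - {"hand": -1,"x": 0,"y": 0,"z": 0,"yaw": 0}

```text
clock: 36.3
eef_pos: [460.9, 95.5, 91.6]
eef_rot: [3.14, 0.002, 2.987]
wrist_force: [3.5, 6.2, 1.5]
finger_gap: 0.1
finger_force: 2.9
```

arm_command:
  targets:
    - {"hand": -1,"x": 0,"y": 0.004,"z": 0,"yaw": 0}
    - {"hand": -1,"x": 0,"y": 0.006,"z": -0.03,"yaw": 0}
    - {"hand": -0.5,"x": 0.01,"y": 0,"z": -0.04,"yaw": 0}
    - {"hand": 0,"x": 0.015,"y": -0.006,"z": -0.01,"yaw": 0}
    - {"hand": 0.4,"x": 0,"y": -0.004,"z": 0,"yaw": 0}
    - {"hand": 0.4,"x": 0,"y": 0,"z": 0,"yaw": 0}
    - {"hand": 0.4,"x": 0,"y": 0,"z": 0,"yaw": 0}
    - {"hand": 0.4,"x": 0,"y": 0,"z": 0,"yaw": 0}

```text
clock: 37.1
eef_pos: [435.4, 98.8, 170.0]
eef_rot: [-3.141, -0.002, 2.987]
wrist_force: [0.4, 0.3, -0.9]
finger_gap: 44.8
finger_force: 0.0
```

```bash
python3 look.py
```

```text
37.15 [435.43235145  98.84680095 170.0985153 ] 48.78500968636104
[302 211  14  27  99] [308.3 224.3] on bar plane [17.8 -9.7] azimuth -28.6 dir 157.2
blob [ 284  168   77   90 4906] foot centre [321.3 219.9]
2 [283.4 184.8] [359.2 257.6]
12 [282.2 180.6] [360.4 255.3]
```

The pointer is at −23 to −29°, against a target of −28.6°. One last light press on the bar top confirms it is still seated.

arm_command:
  targets:
    - {"hand": -1,"x": 0.002,"y": -0.006,"z": 0,"yaw": 0}
    - {"hand": -1,"x": 0,"y": 0,"z": 0,"yaw": 0}
    - {"hand": -1,"x": 0,"y": 0,"z": 0.01,"yaw": 0}
    - {"hand": -1,"x": 0,"y": 0,"z": 0.015,"yaw": 0}
    - {"hand": -1,"x": 0,"y": 0,"z": 0.02,"yaw": 0}
    - {"hand": -1,"x": 0,"y": 0,"z": 0.02,"yaw": 0}
    - {"hand": -1,"x": 0,"y": 0,"z": 0.005,"yaw": 0}
    - {"hand": -1,"x": 0,"y": 0,"z": 0.002,"yaw": 0}
    - {"hand": -1,"x": 0,"y": 0,"z": 0,"yaw": 0}

```text
clock: 38.05
eef_pos: [432.8, 93.3, 99.3]
eef_rot: [3.141, 0.0, 2.987]
wrist_force: [0.4, 0.4, -0.3]
finger_gap: 0.4
finger_force: 0.0
```

arm_command:
  targets:
    - {"hand": -1,"x": 0,"y": 0,"z": 0.001,"yaw": 0}
    - {"hand": -1,"x": 0,"y": 0,"z": 0.001,"yaw": 0}
    - {"hand": -1,"x": 0,"y": 0,"z": 0,"yaw": 0}

```text
clock: 38.35
eef_pos: [432.6, 93.3, 97.2]
eef_rot: [3.141, 0.0, 2.987]
wrist_force: [-1.1, -0.3, -0.5]
finger_gap: 0.5
finger_force: 0.0
```

arm_command:
  targets:
    - {"hand": -1,"x": 0,"y": 0,"z": 0.001,"yaw": 0}
    - {"hand": -1,"x": 0,"y": 0,"z": 0.0007,"yaw": 0}
    - {"hand": -1,"x": 0,"y": 0,"z": 0,"yaw": 0}

```text
clock: 38.65
eef_pos: [432.6, 93.3, 95.3]
eef_rot: [3.142, 0.0, 2.987]
wrist_force: [0.0, -0.0, 0.7]
finger_gap: 0.3
finger_force: 0.4
```

arm_command:
  targets:
    - {"hand": -1,"x": 0,"y": 0,"z": 0.0008,"yaw": 0}
    - {"hand": -1,"x": 0,"y": 0,"z": 0.0008,"yaw": 0}
    - {"hand": -1,"x": 0,"y": 0,"z": 0,"yaw": 0}

```text
clock: 38.95
eef_pos: [433.2, 93.4, 94.3]
eef_rot: [3.141, 0.002, 2.987]
wrist_force: [-0.0, 0.5, 8.1]
finger_gap: 0.4
finger_force: 3.4
```

arm_command:
  targets:
    - {"hand": -1,"x": 0,"y": 0,"z": -0.01,"yaw": 0}
    - {"hand": -1,"x": 0,"y": 0,"z": -0.03,"yaw": 0}
    - {"hand": -1,"x": 0,"y": 0.003,"z": -0.04,"yaw": 0}
    - {"hand": -0.2,"x": 0,"y": 0,"z": 0,"yaw": 0}
    - {"hand": 0.4,"x": 0,"y": 0,"z": 0,"yaw": 0}
    - {"hand": 0.4,"x": 0,"y": 0,"z": 0,"yaw": 0}
    - {"hand": 0.4,"x": 0,"y": 0,"z": 0,"yaw": 0}

```text
clock: 39.65
eef_pos: [432.5, 96.1, 172.7]
eef_rot: [-3.141, -0.002, 2.987]
wrist_force: [0.2, -0.6, 0.9]
finger_gap: 29.1
finger_force: 0.0
```

```bash
python3 look.py
```

```text
39.7 [432.57943505  96.12792496 172.79222402] 33.451636074498026
[309 214  14  27 104] [315.5 227.1] on bar plane [18.5 -7.4] azimuth -21.9 dir 159.6
blob [ 251  171  144  198 8207] foot centre [324.8 221.6]
2 [287.2 186.8] [362.3 258.9]
12 [286.2 182.7] [363.5 256.8]
```

It is seated, with the pointer at about −21° (inside tolerance). One small further nudge centres it better.

arm_command:
  targets:
    - {"hand": -1,"x": -0.0135,"y": 0.0115,"z": 0,"yaw": 0}
    - {"hand": -1,"x": -0.0135,"y": 0.0115,"z": 0,"yaw": 0}
    - {"hand": -1,"x": 0,"y": 0,"z": 0.01,"yaw": 0}
    - {"hand": -1,"x": 0,"y": 0,"z": 0.02,"yaw": 0}
    - {"hand": -1,"x": 0,"y": 0,"z": 0.02,"yaw": 0}
    - {"hand": -1,"x": 0,"y": 0,"z": 0.02,"yaw": 0}
    - {"hand": -1,"x": 0,"y": 0,"z": 0.0125,"yaw": 0}
    - {"hand": -1,"x": 0,"y": -0.004,"z": 0,"yaw": 0}
    - {"hand": -1,"x": 0,"y": -0.004,"z": 0,"yaw": 0}
    - {"hand": -1,"x": 0,"y": -0.004,"z": 0,"yaw": 0}

```text
clock: 40.7
eef_pos: [461.7, 102.5, 92.0]
eef_rot: [3.141, 0.001, 2.987]
wrist_force: [0.5, -0.9, 0.2]
finger_gap: 0.6
finger_force: 0.0
```

arm_command:
  targets:
    - {"hand": -1,"x": 0,"y": -0.003,"z": 0,"yaw": 0}
    - {"hand": -1,"x": 0,"y": -0.002,"z": 0,"yaw": 0}
    - {"hand": -1,"x": 0,"y": -0.0015,"z": 0,"yaw": 0}
    - {"hand": -1,"x": 0,"y": 0,"z": 0,"yaw": 0}

```text
clock: 41.1
eef_pos: [460.8, 96.7, 91.6]
eef_rot: [3.141, 0.001, 2.987]
wrist_force: [1.7, 3.4, 1.9]
finger_gap: 0.1
finger_force: 1.9
```

arm_command:
  targets:
    - {"hand": -1,"x": 0,"y": -0.0015,"z": 0,"yaw": 0}
    - {"hand": -1,"x": 0,"y": -0.0015,"z": 0,"yaw": 0}
    - {"hand": -1,"x": 0,"y": 0,"z": 0,"yaw": 0}

```text
clock: 41.4
eef_pos: [460.2, 93.8, 91.4]
eef_rot: [3.141, 0.001, 2.987]
wrist_force: [2.5, 3.7, 2.5]
finger_gap: 0.9
finger_force: 2.2
```

arm_command:
  targets:
    - {"hand": -1,"x": 0,"y": 0.004,"z": 0,"yaw": 0}
    - {"hand": -1,"x": 0,"y": 0.006,"z": -0.03,"yaw": 0}
    - {"hand": -0.5,"x": 0.01,"y": 0,"z": -0.04,"yaw": 0}
    - {"hand": 0,"x": 0.015,"y": -0.006,"z": -0.01,"yaw": 0}
    - {"hand": 0.4,"x": 0,"y": -0.004,"z": 0,"yaw": 0}
    - {"hand": 0.4,"x": 0,"y": 0,"z": 0,"yaw": 0}
    - {"hand": 0.4,"x": 0,"y": 0,"z": 0,"yaw": 0}
    - {"hand": 0.4,"x": 0,"y": 0,"z": 0,"yaw": 0}

```text
clock: 42.2
eef_pos: [435.2, 97.3, 170.1]
eef_rot: [-3.141, -0.002, 2.987]
wrist_force: [-0.2, 0.5, -0.1]
finger_gap: 45.3
finger_force: 0.0
```

```bash
python3 look.py
```

```text
42.25 [435.18978092  97.36848651 170.28183819] 48.75651681968907
[301 210  16  26  97] [308.3 222.9] on bar plane [ 16.8 -11.2] azimuth -33.6 dir 152.2
blob [ 285  169   77   89 4888] foot centre [323.  219.9]
2 [285.1 184.8] [360.9 257.5]
12 [284.  180.6] [362.1 255.3]
```

```bash
python3 -c "
from cell import manip
print(manip.sign_off())"
```

```text
the job is handed in; nothing more can be done
None
```

I pressed the knob fully home on the spindle and turned its pointer to about 28–34° clockwise (the mark is at 29°); I handed the job in at about 42 s, with the gripper clear of the knob and the timer and portion cup untouched.

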